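Load the flasks into the bench hood and start it

TASK

Raise the hood's front sash fully by its handle, pull the carriage all the way out, and set every amber flask upright in a pot of its own, lowering each one gently to the bottom of the pot and letting go. Then push the carriage fully home, lower the sash fully shut by its handle, and last of all press the block plug fully home in its socket to start the hood. Leave the other things on the bench where they are.

Things in the scene. Friction and masses are not known exactly. Their poses are not given: they have to be found in the camera images.
- hood: fixed clear-walled bench hood with white posts, 384 wide, 225 deep, 472 tall, front open below 240 mm. Origin on the bench under the middle of the sash's front face; x points level into the hood (away from the robot, yaw within 0.1 rad), y to its left, z up. Only the sash handle and the carriage stand before the posts, whose front is 5 mm behind the origin
- sash (a joint): height of the clear front sash in m: 0 down (shut, lower edge 10 mm above the bench), 0.21 fully up. The panel is 340 wide, 200 tall. It stays where it is left (balanced by friction): lifting takes about 11 N, lowering 3 to 4 N
- sash_grip (a point): middle of the sash handle, a level steel bar 14 dia, 140 long along the hood's y, 56 mm before the sash's front face, held at its two ends by 12 dia posts; 70 mm above the bench when shut and 280 mm when fully up. It is free all round for 40 mm or more, but the sash and hood front rise behind it
- carriage: steel carriage 320 wide on small wheels, with four deep open aluminium pots in a row along y, each 75 outer dia, 69 inner dia, 59 deep, rim 88 mm above the bench. Slides level along the hood's x only: home when its origin is on the hood's origin (axes alike), fully out when 255 mm along minus x from it. About 3 N of friction; stays where left
- carriage_grip (a point): middle of the carriage's handle, a level steel bar 14 dia, 120 long along the hood's y, 70 mm above the bench, 42 mm before the carriage's low front plate (top at 50 mm) and 48 mm before the pots. With the carriage home it lies 22 mm inside the hood, behind the shut sash, reached only under the raised sash, tool tilted some 40 degrees towards the hood
- pot1 (a point): middle of the inner floor of pot 1 (1 is at the hood's +y end, 4 at the -y end, 78 mm apart), 29 mm above the bench; with the carriage home 108 mm inside the hood
- pot2 (a point): middle of the inner floor of pot 2 (1 is at the hood's +y end, 4 at the -y end, 78 mm apart), 29 mm above the bench; with the carriage home 108 mm inside the hood
- pot3 (a point): middle of the inner floor of pot 3 (1 is at the hood's +y end, 4 at the -y end, 78 mm apart), 29 mm above the bench; with the carriage home 108 mm inside the hood
- pot4 (a point): middle of the inner floor of pot 4 (1 is at the hood's +y end, 4 at the -y end, 78 mm apart), 29 mm above the bench; with the carriage home 108 mm inside the hood
- flask1: flat-bottomed round amber glass flask with white stopper (2 or 3 of the four are there), 124 tall, 0.14 to 0.26 kg, weight low in its thick 54 dia foot: round body 58 dia up to 60 mm, neck 24 dia from 60 to 108 mm, stopper 28 dia on top. Origin at the middle of its foot, z up
- flask2: flat-bottomed round amber glass flask with white stopper (2 or 3 of the four are there), 124 tall, 0.14 to 0.26 kg, weight low in its thick 54 dia foot: round body 58 dia up to 60 mm, neck 24 dia from 60 to 108 mm, stopper 28 dia on top. Origin at the middle of its foot, z up
- flask3: flat-bottomed round amber glass flask with white stopper (2 or 3 of the four are there), 124 tall, 0.14 to 0.26 kg, weight low in its thick 54 dia foot: round body 58 dia up to 60 mm, neck 24 dia from 60 to 108 mm, stopper 28 dia on top. Origin at the middle of its foot, z up
- flask4: flat-bottomed round amber glass flask with white stopper (2 or 3 of the four are there), 124 tall, 0.14 to 0.26 kg, weight low in its thick 54 dia foot: round body 58 dia up to 60 mm, neck 24 dia from 60 to 108 mm, stopper 28 dia on top. Origin at the middle of its foot, z up
- plug: white block plug standing on the bench, 80 tall: foot block 50 (x) x 40 (y) x 34 tall, flange 66 x 56 from 34 to 44 mm, grip block 26 (x) x 46 (y) from 44 to 80 mm. Origin at the middle of its underside, z up; either way round fits
- socket_hole0 (a point): middle of the mouth of the upright socket hole in a fixed grey box (120 x 110, 60 tall, top 60 mm above the bench). The hole is 53 (x) x 43 (y) mm, 36 deep, chamfered 3 mm at the mouth; x along its longer side, z up. The plug is home when its flange lies on the box (its origin 34 mm below this point)
- beaker: bystander: open glass beaker, 64 dia x 75 tall, stands among the flasks or on the other side; leave it alone
- wash_bottle: bystander: white plastic bottle, 66 dia x 170 tall; leave it alone
- jar: bystander: squat glass jar with black cap, 64 dia x 75 tall; leave it alone
- spatula: bystander: flat steel spatula lying on the bench; leave it alone
- timer: bystander: grey plastic timer, 50 x 80 x 30; leave it alone
- petri: bystander: clear dish, 90 dia x 30 tall; leave it alone
Mind the look-alikes: they are no part of the job. Leave any blue look-alike of the plug alone.

How it is judged:
On the way, in this order (a step that is already met when the one before it is completed fails the run):
1. the sash is raised fully (over 190 mm) (value of joint sash above 0.19 m), for 0.2 s.
2. the carriage is pulled out (over 235 mm) with the sash up (value of joint sash above 0.19 m and x of carriage_grip in the frame of hood below -0.213 m), for 0.2 s.
3. every flask stands in a pot, let go, with the carriage out and the sash up (all of step 2 and x of flask1 in the frame of carriage between 0.096 and 0.12 m and y of flask1 in the frame of carriage between -0.13 and 0.13 m and z of each of flask1, flask2, flask3, flask4 in the frame of carriage below 0.039 m and angle between each of flask1, flask2, flask3, flask4's own z axis and vertical below 0.3 rad and x of flask2 in the frame of carriage between 0.096 and 0.12 m and y of flask2 in the frame of carriage between -0.13 and 0.13 m and x of flask3 in the frame of carriage between 0.096 and 0.12 m and y of flask3 in the frame of carriage between -0.13 and 0.13 m and x of flask4 in the frame of carriage between 0.096 and 0.12 m and y of flask4 in the frame of carriage between -0.13 and 0.13 m and contact force between each of flask1, flask2, flask3, flask4 and the fingers below 0.3 N), for 0.2 s.
4. the carriage is home (within 12 mm) with the sash still up and the flasks in it (value of joint sash above 0.19 m and x of carriage_grip in the frame of hood above 0.01 m and x of flask1 in the frame of carriage between 0.096 and 0.12 m and y of flask1 in the frame of carriage between -0.13 and 0.13 m and z of each of flask1, flask2, flask3, flask4 in the frame of carriage below 0.039 m and angle between each of flask1, flask2, flask3, flask4's own z axis and vertical below 0.3 rad and x of flask2 in the frame of carriage between 0.096 and 0.12 m and y of flask2 in the frame of carriage between -0.13 and 0.13 m and x of flask3 in the frame of carriage between 0.096 and 0.12 m and y of flask3 in the frame of carriage between -0.13 and 0.13 m and x of flask4 in the frame of carriage between 0.096 and 0.12 m and y of flask4 in the frame of carriage between -0.13 and 0.13 m), for 0.2 s.
5. the sash is shut (within 8 mm) with the carriage home (value of joint sash below 0.008 m and x of carriage_grip in the frame of hood above 0.01 m), for 0.2 s.
6. the plug is home in its socket (within 4 mm) (horizontal distance between plug and socket_hole0 below 0.005 m and z of plug in the frame of socket_hole0 below -0.03 m and angle between the x axis of plug and the x axis of socket_hole0, either way round below 0.1 rad and angle between plug's own z axis and vertical below 0.1 rad), for 0.2 s.
At the end, for the whole second after the job is handed in: Every flask upright (within 0.3 rad) in a pot: within 12 mm of the pots' middle line and 10 mm of the floor, at rest, let go; carriage home within 12 mm; sash shut within 8 mm; plug in its socket (within 5 mm of centre, foot 30 mm or more below the mouth, straight), let go (all of step 5 and all of step 6 and x of flask1 in the frame of carriage between 0.096 and 0.12 m and y of flask1 in the frame of carriage between -0.13 and 0.13 m and z of each of flask1, flask2, flask3, flask4 in the frame of carriage below 0.039 m and angle between each of flask1, flask2, flask3, flask4's own z axis and vertical below 0.3 rad and x of flask2 in the frame of carriage between 0.096 and 0.12 m and y of flask2 in the frame of carriage between -0.13 and 0.13 m and x of flask3 in the frame of carriage between 0.096 and 0.12 m and y of flask3 in the frame of carriage between -0.13 and 0.13 m and x of flask4 in the frame of carriage between 0.096 and 0.12 m and y of flask4 in the frame of carriage between -0.13 and 0.13 m and contact force between each of flask1, flask2, flask3, flask4, plug and the fingers below 0.3 N and linear speed of each of flask1, flask2, flask3, flask4, plug below 0.03 m/s); the robot touches nothing.
It fails at once if a flask meets a pot or the carriage with more than 40 N (dropped in or forced, not lowered gently) (contact force between any of flask1, flask2, flask3, flask4 and carriage above 40 N).
It fails at once if a bystander is moved more than 50 mm (distance of any of beaker, wash_bottle, jar, spatula, timer, petri from where it was at the start of the episode above 0.05 m).
Of flask1, flask2, flask3, flask4 only 2 to 3 are there at a start; the rules pass over those that are not, and their reading is None.
At some moment in a run one of flask1, flask2, flask3, flask4, plug may be knocked a few centimetres aside while the robot is not near it.
It also fails if it takes over 210 s, if anything falls off the work surface, if the arm or the gripper's body presses on something with over 40 N, if the wrist force passes 120 N, or if a joint passes its speed limit or range.

ROBOT

A 6-joint arm with a two-finger parallel gripper is mounted at the origin on the work surface. World frame = base frame: x ahead of the robot, y to its left, z up, the work surface at z = 0. Lengths are in m, angles in rad, forces in N, time in s.
With the tool pointing down it reaches from about 0.35 to 1 m from the base axis. Payload 7.1 kg.
Tool frame: the origin (TCP) lies at the very end of the fingers, on their centre line; the grasp point (between the pads) lies 19 mm behind it (arm.pinch_z is the distance from the TCP to the grasp point, in m); z points along the fingers, y is the line along which they close (so a half turn about z gives the same grasp; the last joint's range is limited). The gripper opens to 85 mm and grips with 20 to 120 N. Pads are 22 mm wide; open, the fingers measure 114 mm over their backs; the gripper's body (76 mm by 85 mm) begins 54 mm behind the grasp point. The pads swing forward as they close: fully open they stand 13 mm farther back than shut.
Start: joints at [1.157, 0.423, 1.63, -0, 1.089, -0.019], TCP at [0.24, 0.577, 0.231] pointing down, gripper open.
Joint ranges: [-3, 3], [-0.9, 2.11], [0.09, 2.58], [-1.31, 4.45], [0.11, 2.69], [-2.54, 2.54]. Speed limits (rad/s): [2.39, 2.39, 3.01, 3.14, 3.14, 3.14].

INTERFACE

Orientations are given as a rotation vector (axis times angle).
In Python, from cell import arm, eyes gives the robot as it stands. The module is installed in compiled form; this text tells all that it offers.
- The arm moves only by the tool drive_tool, never from a script. Its arguments are lists of equal length, an entry for each row: "claw": the closure, from 0 (fully open) to 1 (shut); "xyz": the shift along the tool's x, y, z in mm, a list of three; "angular": the turn, a rotation vector about the tool's x, y, z in rad, a list of three. A call has exactly 10 rows; each row shifts and turns the commanded pose from where the row before left it, along the tool's axes as they then stand; what a row does not reach is not made up. A row lasts 1/12 s, in which the tool goes at most 41.7 mm and 7.16 degrees, less where a joint would pass 70% of its speed; a pose out of reach is approached as far as the arm can. A call with a gripper value outside its range is refused whole. The fingers move at their own pace and stop on an object; "grip_force" is the grip in N (left out, the last holds). Time passes only in rows, so rows that do not move let the fingers close, or fill a call up. It gives the time, the measured TCP pose, the force, the opening and the grip force at its end, in the units of the state.
- arm.read_state(): the state, without advancing time (a new reading comes with each control period).
- eyes.get_image(name): name is "side" or "top" or "wrist"; returns the picture (420x560x3 uint8, red, green, blue); there is no depth.
- eyes.camera_model(name): a dict with "fx", "fy", "cx", "cy" (pixels), "R" (3x3) and "t" (3): a world point X has camera coordinates R X + t. Camera axes: x right, y down, z forward; pixel columns grow to the right and rows downward; lengths in m; the calibration is good to about 2 mm. A picture is of the moment at which its call begins: read the wrist's pose just before it. camera_model takes no time and is no camera call; for the wrist camera it gives the pose at the moment of the call.
- arm.sign_off(): hands the job in; it is judged then, once.
The state is a dict: "time": time; "joints": joint angles; "qd": joint speeds; "tau": joint torques, N m; "tcp_pos": TCP position; "eef_rot": TCP orientation; "wrist_force": force on the tool from outside, world axes, zero at the start; "ft_torque": the same for the moment, N m; "grip_width": finger opening in m; "grip_force": force on a finger pad.
Only numpy, scipy, OpenCV 4.12 (cv2) and the standard library are available. Lean on these libraries where they do the work, as an engineer would, in place of code of your own. Each camera call takes 0.05 s, during which the arm holds its last target. There are 200 camera calls.

## Working session

There is one attempt and no reset: what is moved stays moved. The work goes in short steps, Python scripts to look and compute and a tool call to move; the robot and the scene stay as the last step left them, time stands still between calls to the robot, and variables do not carry over. Pictures are saved under pics/ and viewed, at most 14 in all, crops included, and the job is handed in when it is done.

Besides the shell and the picture viewer there is one more tool, called after "Emit:" as name(argument=value, ...) on one line, values as JSON. drive_tool: Moves the arm, as the interface text tells. Its arguments: {"type":"object","properties":{"claw":{"type":"array","items":{"type":"number"}},"xyz":{"type":"array","items":{"type":"array","items":{"type":"number"}}},"angular":{"type":"array","items":{"type":"array","items":{"type":"number"}}},"grip_force":{"type":"number"}},"required":["claw","xyz","angular"]}

```bash
ls; mkdir -p pics; cat > h.py <<'E'
import numpy as np,cv2
from cell import arm,eyes
from scipy.spatial.transform import Rotation as Ro
def ray(m,u,v):
    R=np.array(m['R']);t=np.array(m['t'])
    d=R.T@np.array([(u-m['cx'])/m['fx'],(v-m['cy'])/m['fy'],1.]);return -R.T@t,d/np.linalg.norm(d)
def onz(m,u,v,z):
    o,d=ray(m,u,v);return o+d*(z-o[2])/d[2]
def tri(*obs):
    A=np.zeros((3,3));b=np.zeros(3);L=[]
    for m,u,v in obs:
        o,d=ray(m,u,v);P=np.eye(3)-np.outer(d,d);A+=P;b+=P@o;L.append((o,P))
    x=np.linalg.solve(A,b);return x,[float(np.linalg.norm(P@(x-o))) for o,P in L]
def proj(m,X):
    c=np.array(m['R'])@np.array(X)+np.array(m['t']);return m['fx']*c[0]/c[2]+m['cx'],m['fy']*c[1]/c[2]+m['cy']
def st():
    s=arm.read_state();return s,np.array(s['tcp_pos']),Ro.from_rotvec(s['eef_rot']).as_matrix()
def save(n,f):
    im=eyes.get_image(n);cv2.imwrite('pics/'+f,im[:,:,::-1]);return im
E
python3 - <<'E'
from h import *
np.set_printoptions(precision=3,suppress=True)
for n in['side','top','wrist']:
    m=eyes.camera_model(n);save(n,n+'0.png');R=np.array(m['R']);print(n,m['fx'],-R.T@m['t'],R[2])
s,p,R=st();print(s['time'],p,R,s['grip_width'],s['wrist_force'])
E
```

```text
pics
side 446.568051400344 [ 0.154 -0.919  1.148] [ 0.269  0.627 -0.731]
top 532.9265683846753 [ 0.269 -0.02   1.597] [ 0.165  0.009 -0.986]
wrist 299.3692853707857 [0.178 0.602 0.372] [ 0.245 -0.102 -0.964]
0.15 [0.24  0.577 0.231] [[-0.923  0.385 -0.   ]
 [ 0.385  0.923 -0.001]
 [ 0.    -0.001 -1.   ]] 0.08532641903186067 [ 0.502 -0.257 -0.382]
```

View pics/side0.png

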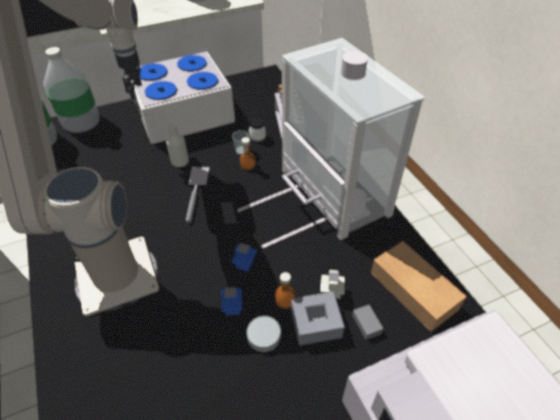

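View pics/top0.png

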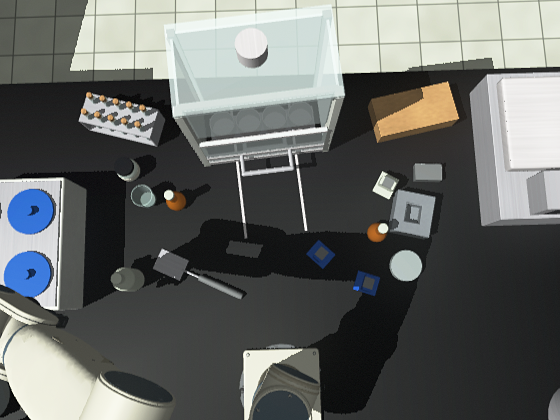

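The top picture shows the hood in the middle with rails at (242,200) and (300,190). Flask candidates are the amber ones at (176,199) and (378,231); the jar (126,168), beaker (143,195), wash bottle (127,278) and the orange-tipped rack (120,115) are not flasks. Plug candidates are the white one at (385,183) and the blue look-alikes at (320,253) and (367,283), so I choose the white one. The socket is the grey box at (413,213). One close montage will check these choices.

```bash
python3 - <<'E'
from h import *
t=cv2.imread('pics/top0.png');s=cv2.imread('pics/side0.png');w=cv2.imread('pics/wrist0.png')
f=lambda i,a,b,c,d:cv2.resize(i[b:d,a:c],(400,300),interpolation=cv2.INTER_CUBIC)
cv2.imwrite('pics/m0.png',np.vstack([np.hstack([f(t,190,110,350,230),f(t,340,160,460,250)]),np.hstack([f(s,220,240,400,375),cv2.resize(w,(400,300))])]))
for n,i in(('top',t),('side',s)):
    h=cv2.cvtColor(i,cv2.COLOR_BGR2HSV)
    k=cv2.inRange(h,(3,130,60),(18,255,230));N,_,S,C=cv2.connectedComponentsWithStats(k)
    print(n,[(S[j].tolist(),C[j].round(1).tolist()) for j in range(1,N) if S[j,4]>25])
E
```

```text
top [([166, 191, 20, 20, 250], [176.7, 201.8]), ([367, 223, 20, 19, 235], [374.9, 233.1])]
side [([239, 150, 16, 20, 222], [247.0, 160.7]), ([408, 160, 152, 164, 1537], [490.8, 247.9]), ([275, 285, 20, 24, 360], [283.8, 295.5])]
```

View pics/m0.png

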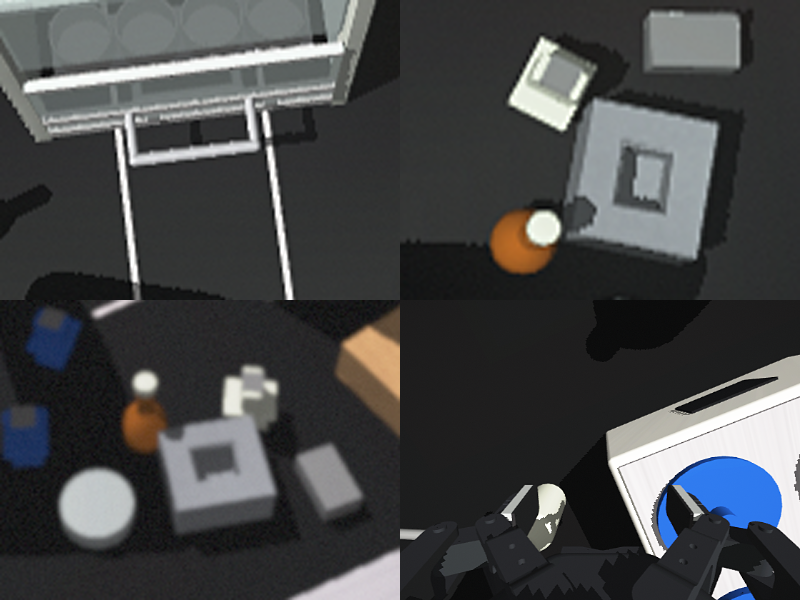

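The montage confirms the white plug (grey-topped grip, top view about (395,183)), the amber flask with a white stopper, and the hole's mouth near (597/640 in the crop). The sash handle bar spans about (243,174) to (293,170) in the top view.

```bash
python3 - <<'E'
from h import *
np.set_printoptions(precision=4,suppress=True)
mt=eyes.camera_model('top');ms=eyes.camera_model('side')
# bright handle pixels, threshold rows
t=cv2.imread('pics/top0.png',0)
for u in range(246,292,6): print(u,t[166:180,u])
for z in (.0,.07):
    print(z,[onz(mt,*q,z) for q in((243.5,173),(292.5,169.3))])
for a,b in(((237.2,162),(244.8,230)),((296,154.8),(306,230))):
    A=onz(mt,*a,.006);B=onz(mt,*b,.006);d=A-B;print('rail',A,B,np.arctan2(d[1],d[0]))
# top-view guess projected into side
A=onz(mt,243.5,173,.07);B=onz(mt,292.5,169.3,.07);print(proj(ms,A),proj(ms,B))
s=cv2.imread('pics/side0.png')
cv2.imwrite('pics/m1.png',np.hstack([cv2.resize(s[100:250,220:370],(600,600),interpolation=cv2.INTER_CUBIC)]))
# flasks
for a,b in(((176.7,201.8),(247,160.7)),((374.9,233.1),(283.8,295.5))):
    print('flask',tri((mt,*a),(ms,*b)))
E
```

```text
246 [ 48  47  46  45  43 116 194 214 209 165  61  45  48  49]
252 [ 50  48  47  42 106 182 214 221 179 101  43  46  49  49]
258 [ 48  47  41 124 197 211 223 195 142  41  48  48  50  49]
264 [ 49  45  54 130 204 221 202 153  42  47  49  48  48  49]
270 [ 26  29 116 194 215 210 164  61  45  50  49  47  49  49]
276 [ 34 100 182 214 221 179 100  43  49  50  49  49  49  49]
282 [119 196 211 222 196 143  40  48  49  48  49  49  49  48]
288 [123 204 220 204 155  42  47  49  50  49  48  49  50  49]
0.0 [array([0.6339, 0.1007, 0.    ]), array([ 0.6409, -0.05  ,  0.    ])]
0.07 [array([0.6179, 0.0954, 0.07  ]), array([ 0.6246, -0.0486,  0.07  ])]
rail [0.6677 0.1191 0.006 ] [0.4571 0.0993 0.006 ] 0.09371472199882593
rail [ 0.6848 -0.0621  0.006 ] [ 0.4518 -0.0844  0.006 ] 0.09564603774409605
(np.float64(286.037769151063), np.float64(180.88850194365753)) (np.float64(306.14014967999844), np.float64(208.21114214984553))
flask (array([0.5475, 0.301 , 0.0231]), [0.0012866814194048143, 0.0012866814194047677])
flask (array([ 0.4359, -0.2882,  0.0172]), [0.000564347589089755, 0.0005643475890896812])
```

View pics/m1.png

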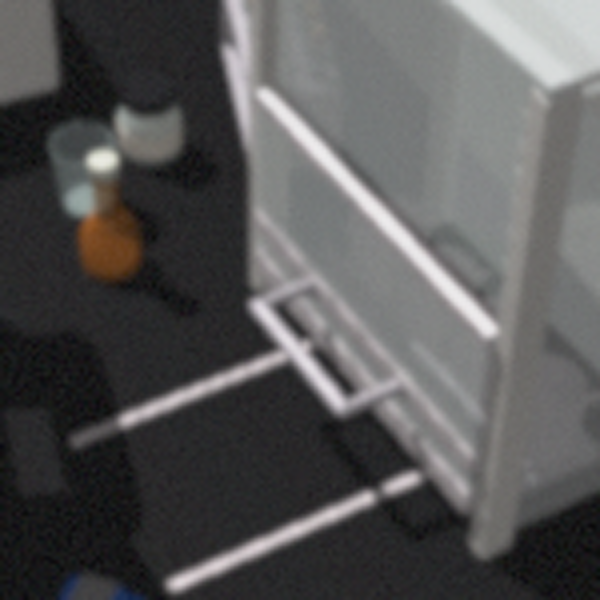

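```bash
python3 - <<'E'
from h import *
np.set_printoptions(precision=4,suppress=True)
mt=eyes.camera_model('top');ms=eyes.camera_model('side')
A,ea=tri((mt,244,173.9),(ms,284.8,177));B,eb=tri((mt,292,167.7),(ms,304.8,202.5))
print(A,ea,B,eb,np.linalg.norm(A-B))
C=onz(mt,244,173.9,.07);D=onz(mt,292,167.7,.07);d=C-D;print(C,D,np.linalg.norm(d),np.arctan2(-d[0],d[1]),(C+D)/2,proj(ms,C),proj(ms,D))
# side bar pixels
s=cv2.imread('pics/side0.png',0)
for v in range(178,202,5): print(v,s[v,278:312])
s_,p,R=st();print(s_['joints'])
E
```

```text
[0.6107 0.092  0.094 ] [0.0009369410956195282, 0.0009369410956196519] [ 0.6215 -0.0465  0.0972] [0.0015713613195390106, 0.0015713613195388273] 0.13896986653022822
[0.6152 0.094  0.07  ] [ 0.6295 -0.0473  0.07  ] 0.14207955081440998 0.10093767953028716 [0.6223 0.0233 0.07  ] (np.float64(285.48584801345345), np.float64(181.37656950923443)) (np.float64(307.2947785309575), np.float64(207.49108238198156))
178 [ 38  39  37  52  84 130 177 210 218 200 158 107  63  52  77  99 120 132
 140 154 161 154 137 129 124 129 139 156 170 166 155 137 127 127]
183 [ 38  41  36  39  41  39  37  54  79 126 171 207 216 205 166 123  77  55
  69  93 117 130 131 125 122 134 137 134 130 130 132 137 147 155]
188 [ 39  34  38  40  40  50  66  81  99 121 144 165 174 171 179 201 216 213
 184 137  88  54  55  70  87 106 135 158 166 158 144 132 123 126]
193 [182 191 187 168 149 136 118  95  71  55  44  42  41  36  36  47  71 109
 158 196 215 208 177 131  85  53  51  75  99 118 128 145 162 165]
198 [ 39  40  40  38  37  39  35  39  38  39  35  33  42  40  37  43  38  35
  38  41  67 104 151 192 216 214 186 138  93  84 105 134 162 172]
[ 1.157   0.4237  1.6305 -0.      1.0886 -0.019 ]
```

The side view puts the handle corners near (285,177) and (305,202). Triangulating these gives a handle height of about 95 mm, so the sash starts slightly raised. I will tilt the tool 45° towards the hood to grip the bar.

```bash
cat >> h.py <<'E'
np.set_printoptions(precision=4,suppress=True)
YAW=.095
hx=np.array([np.cos(YAW),np.sin(YAW),0]);hy=np.array([-np.sin(YAW),np.cos(YAW),0]);k=np.array([0,0,1.])
def tilt(a):  # tool x=hood y, z tilted a toward hood
    z=np.sin(a)*hx-np.cos(a)*k;return np.array([hy,np.cross(z,hy),z]).T
def down(ang): # tool pointing down with tool y at world angle ang
    y=np.array([np.cos(ang),np.sin(ang),0]);z=-k;return np.array([np.cross(y,z),y,z]).T
def go(P,R=None,off=0.,p=None,Rc=None,grasp=True):
    """print turn (tool axes) then shift (tool axes after turn), mm; P grasp point; off: stand back along z, mm"""
    s,p0,R0=st();p=p0 if p is None else p;Rc=R0 if Rc is None else Rc
    R=Rc if R is None else R
    T=np.array(P)+(.019*grasp-off/1000)*R[:,2]
    rv=Ro.from_matrix(Rc.T@R).as_rotvec();w=T-p
    print('turn',rv,'shift(old axes)',(Rc.T@w*1000).round(1),'shift(new axes)',(R.T@w*1000).round(1),'world',(w*1000).round(1));return T,R
E
python3 - <<'E'
from h import *
P=[.616,.0228,.0955]
go(P,tilt(.79),120);T,R=go(P,tilt(.79),0)
E
```

```text
turn [-0.7111 -0.4255  1.0223] shift(old axes) [-496.6 -400.3   64.6] shift(new axes) [-586.9  130.3  222.6] world [ 304.4 -560.5  -64.1]
turn [-0.7111 -0.4255  1.0223] shift(old axes) [-571.8 -360.1  149. ] shift(new axes) [-586.9  130.3  342.6] world [ 389.2 -552.5 -148.6]
```

Emit:
drive_tool(claw=[0.35,0.35,0.35,0.35,0.35,0.35,0.35,0.35,0.35,0.35], xyz=[[-24.8,-20,0],[-24.8,-20,0],[-24.8,-20,0],[-24.8,-20,0],[-24.8,-20,0],[-24.8,-20,0],[-24.8,-20,0],[-24.8,-20,0],[-24.8,-20,0],[-24.8,-20,0]], angular=[[0,0,0],[0,0,0],[0,0,0],[0,0,0],[0,0,0],[0,0,0],[0,0,0],[0,0,0],[0,0,0],[0,0,0]], grip_force=80)

```text
time: 0.98
tcp_pos: [0.3927, 0.2954, 0.2312]
eef_rot: [-0.616, -3.081, 0.0]
wrist_force: [0.8, -0.2, 1.4]
grip_width: 0.0557
grip_force: 0.0
```

Emit:
drive_tool(claw=[0.35,0.35,0.35,0.35,0.35,0.35,0.35,0.35,0.35,0.35], xyz=[[-24.8,-20,0],[-24.8,-20,0],[-24.8,-20,0],[-24.8,-20,0],[-24.8,-20,0],[-24.8,-20,0],[-24.8,-20,0],[-24.8,-20,0],[-24.8,-20,0],[-24.8,-20,0]], angular=[[0,0,0],[0,0,0],[0,0,0],[0,0,0],[0,0,0],[0,0,0],[0,0,0],[0,0,0],[0,0,0],[0,0,0]])

```text
time: 1.82
tcp_pos: [0.5447, 0.0153, 0.2312]
eef_rot: [-0.616, -3.08, 0.0]
wrist_force: [0.5, -0.2, 0.6]
grip_width: 0.0558
grip_force: 0.0
```

Emit:
drive_tool(claw=[0.35,0.35,0.35,0.35,0.35,0.35,0.35,0.35,0.35,0.35], xyz=[[0,0,0],[0,0,0],[0,0,0],[0,0,0],[0,0,0],[0,0,0],[0,0,0],[0,0,0],[0,0,0],[0,0,0]], angular=[[-0.0711,-0.0426,0.1022],[-0.0711,-0.0426,0.1022],[-0.0711,-0.0426,0.1022],[-0.0711,-0.0426,0.1022],[-0.0711,-0.0426,0.1022],[-0.0711,-0.0426,0.1022],[-0.0711,-0.0426,0.1022],[-0.0711,-0.0426,0.1022],[-0.0711,-0.0426,0.1022],[0,0,0]])

```text
time: 2.65
tcp_pos: [0.5433, 0.0197, 0.2307]
eef_rot: [1.542, 2.129, 0.667]
wrist_force: [-0.3, 0.6, -0.0]
grip_width: 0.0554
grip_force: 0.0
```

```bash
python3 - <<'E'
from h import *
s,p,R=st();print(s['time'],p,s['grip_width'],s['joints'])
P=[.616,.0228,.0955]
go(P,tilt(.79),60);go(P,tilt(.79))
E
```

```text
2.65 [0.5433 0.0197 0.2307] 0.05541218447229773 [-0.0875  0.1431  2.222   0.9119  0.2341 -1.2427]
turn [-0.1315 -0.0885  0.1912] shift(old axes) [ -6.1 -31.6 110.4] shift(new axes) [ -3.8 -44.9 105.8] world [  43.7    0.3 -106.3]
turn [-0.1315 -0.0885  0.1912] shift(old axes) [-12.1 -24.2 169.6] shift(new axes) [ -3.8 -44.9 165.8] world [  86.1    4.3 -148.5]
```

```bash
python3 - <<'E'
from h import *
P=[.616,.0228,.0955]
go(P,tilt(.35),60);go(P,tilt(.35))
E
```

```text
turn [ 0.3069 -0.0448  0.2065] shift(old axes) [ -9.7 -14.1 111.8] shift(new axes) [ -3.8  21.9 110.9] world [ 58.7   1.7 -96.7]
turn [ 0.3069 -0.0448  0.2065] shift(old axes) [-10.5 -32.3 168.9] shift(new axes) [ -3.8  21.9 170.9] world [  79.2    3.7 -153. ]
```

Emit:
drive_tool(claw=[0.45,0.45,0.45,0.45,0.45,0.45,0.45,0.45,0.45,0.45], xyz=[[0,0,0],[0,0,0],[0,0,0],[0,0,0],[0,0,0],[-1,5.5,28],[-1,5.5,28],[-1,5.5,28],[-1,5.5,28],[0,0,0]], angular=[[0.077,-0.011,0.052],[0.077,-0.011,0.052],[0.077,-0.011,0.052],[0.077,-0.011,0.052],[0,0,0],[0,0,0],[0,0,0],[0,0,0],[0,0,0],[0,0,0]])

```text
time: 3.48
tcp_pos: [0.6185, 0.0378, 0.1397]
eef_rot: [1.739, 2.167, 0.543]
wrist_force: [0.1, 0.4, 0.7]
grip_width: 0.0468
grip_force: 0.0
```

```bash
python3 - <<'E'
from h import *
s,p,R=st();print(p,s['grip_width'],s['joints'])
P=[.616,.0228,.0955]
go(P,tilt(.35));m=eyes.camera_model('wrist');i=save('wrist','w1.png');A=save('top','t1.png');B=save('side','s1.png')
print(proj(m,P))
cv2.imwrite('pics/m2.png',np.hstack([cv2.resize(i,(400,300)),cv2.resize(B[:,:,::-1][100:250,200:400],(400,300))]))
E
```

```text
[0.6185 0.0378 0.1397] 0.046787505363643664 [-0.0078  0.4176  2.0306  0.4594  0.2322 -0.6492]
turn [ 0.1444 -0.0461  0.1131] shift(old axes) [-14.6 -28.7  55.1] shift(new axes) [-14.7 -18.8  59.2] world [  4.  -14.3 -62. ]
(np.float64(243.84496076900265), np.float64(260.47363033378866))
```

View pics/m2.png

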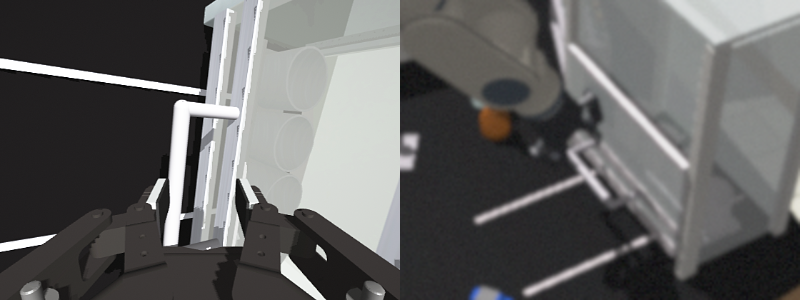

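The wrist view shows the bar at about (249,150–330) full scale, between the open fingers. I will check its height against that, then finish the alignment.

```bash
python3 - <<'E'
from h import *
m=eyes.camera_model('wrist');mt=eyes.camera_model('top')
g=cv2.imread('pics/w1.png',0)
for v in(170,200,230): print(v,g[v,225:280:2])
print(proj(m,[.6107,.092,.094]))
# bar line: intersect plane of ray pixels (wrist) w/ top bar line at several points
n=None
o,d1=ray(m,248.5,200);_,d2=ray(m,248.5,230);nn=np.cross(d1,d2);nn/=np.linalg.norm(nn)
for u in(250,268,286):
    a,d=ray(mt,u,173.9-(u-244)*6.2/48);print(a+d*(nn@(o-a))/(nn@d))
E
```

```text
170 [ 32  32  32  32  32  31  30  28  87 206 237 247 251 253 254 253 252 250
 247 235 128  28  32  31  27  15  16  16]
200 [ 31  32  32  32  32  32  27 114 217 241 248 252 253 253 253 252 250 244
 213  16  31  32  32  13  15  15  16   9]
230 [ 25  16  16  15  15   6 146 225 242 249 252 253 253 252 251 249 239 164
   8  14  15  15  15  15  16  13  65 206]
(np.float64(253.48317914380874), np.float64(151.14542084845056))
[0.6127 0.0752 0.0886]
[0.6122 0.0221 0.1136]
[ 0.6118 -0.0292  0.1378]
```

Emit:
drive_tool(claw=[0.45,0.45,0.45,0.45,0.45,0.45,0.45,0.45,0.45,0.45], xyz=[[0,0,0],[0,0,0],[0,0,0],[0,0,0],[0,0,0],[0,0,0],[0,0,0],[0,0,0],[0,0,0],[0,0,0]], angular=[[0.024,-0.008,0.019],[0.024,-0.008,0.019],[0.024,-0.008,0.019],[0.024,-0.008,0.019],[0.024,-0.008,0.019],[0.024,-0.008,0.019],[0,0,0],[0,0,0],[0,0,0],[0,0,0]])

```text
time: 4.47
tcp_pos: [0.6172, 0.0376, 0.1443]
eef_rot: [1.941, 2.125, 0.382]
wrist_force: [-0.7, -0.1, 0.1]
grip_width: 0.047
grip_force: 0.0
```

```bash
python3 - <<'E'
from h import *
s,p,R=st();print(p,s['grip_width'],s['joints'])
go([.616,.0228,.0955],tilt(.35))
E
```

```text
[0.6172 0.0376 0.1443] 0.04701842395591146 [ 0.0315  0.4192  1.9461  0.0508  0.4224 -0.1016]
turn [ 0.0051  0.0012 -0.0043] shift(old axes) [-14.7 -19.4  63.8] shift(new axes) [-14.7 -19.2  63.9] world [  5.3 -14.2 -66.6]
```

Emit:
drive_tool(claw=[0.45,0.45,0.45,0.45,0.45,0.45,0.45,1,1,1], xyz=[[-7.5,-9.5,0],[-7.5,-9.5,0],[0,0,16],[0,0,16],[0,0,16],[0,0,16],[0,0,0],[0,0,0],[0,0,0],[0,0,0]], angular=[[0,0,0],[0,0,0],[0,0,0],[0,0,0],[0,0,0],[0,0,0],[0,0,0],[0,0,0],[0,0,0],[0,0,0]])

```text
time: 5.3
tcp_pos: [0.624, 0.0233, 0.0784]
eef_rot: [1.94, 2.124, 0.383]
wrist_force: [-7.5, -0.5, 4.7]
grip_width: 0.012
grip_force: 76.2
```

Emit:
drive_tool(claw=[1,1,1,1,1,1,1,1,1,1], xyz=[[0,0,0],[0,0,0],[0,0,0],[0,0,0],[0,0,0],[0,0,0],[0,0,0],[0,0,0],[0,0,0],[0,0,0]], angular=[[0,0,0],[0,0,0],[0,0,0],[0,0,0],[0,0,0],[0,0,0],[0,0,0],[0,0,0],[0,0,0],[0,0,0]])

```text
time: 6.13
tcp_pos: [0.6239, 0.0233, 0.0774]
eef_rot: [1.941, 2.124, 0.382]
wrist_force: [2.9, -0.8, 3.0]
grip_width: 0.0116
grip_force: 78.2
```

```bash
python3 - <<'E'
from h import *
s,p,R=st();print(p-.019*R[:,2],s['grip_width'],s['grip_force'],s['joints'])
print('world up 185mm in tool', R.T@[0,0,185.])
E
```

```text
[0.6173 0.0227 0.0952] 0.011598688499813064 78.19652080535889 [ 0.0036  0.5437  1.9557  0.1066  0.2897 -0.1831]
world up 185mm in tool [   0.072    64.3678 -173.441 ]
```

Emit:
drive_tool(claw=[1,1,1,1,1,1,1,1,1,1], xyz=[[0,6.4,-17.3],[0,6.4,-17.3],[0,6.4,-17.3],[0,6.4,-17.3],[0,6.4,-17.3],[0,6.4,-17.3],[0,6.4,-17.3],[0,6.4,-17.3],[0,6.4,-17.3],[0,6.4,-17.3]], angular=[[0,0,0],[0,0,0],[0,0,0],[0,0,0],[0,0,0],[0,0,0],[0,0,0],[0,0,0],[0,0,0],[0,0,0]])

```text
time: 6.97
tcp_pos: [0.6235, 0.0233, 0.2606]
eef_rot: [1.943, 2.126, 0.38]
wrist_force: [26.5, 0.4, -87.7]
grip_width: 0.011
grip_force: 86.6
```

```bash
python3 - <<'E'
from h import *
s,p,R=st();print(p-.019*R[:,2],s['grip_width'],s['wrist_force'],s['joints'])
i=save('side','s2.png');cv2.imwrite('pics/m3.png',cv2.resize(i[:,:,::-1][60:260,200:440],(720,600)))
E
```

```text
[0.6169 0.0227 0.2784] 0.01098246109192099 [ 26.4547   0.4165 -87.6949] [ 0.0036  0.2559  1.8506  0.0482  0.684  -0.1183]
```

View pics/m3.png

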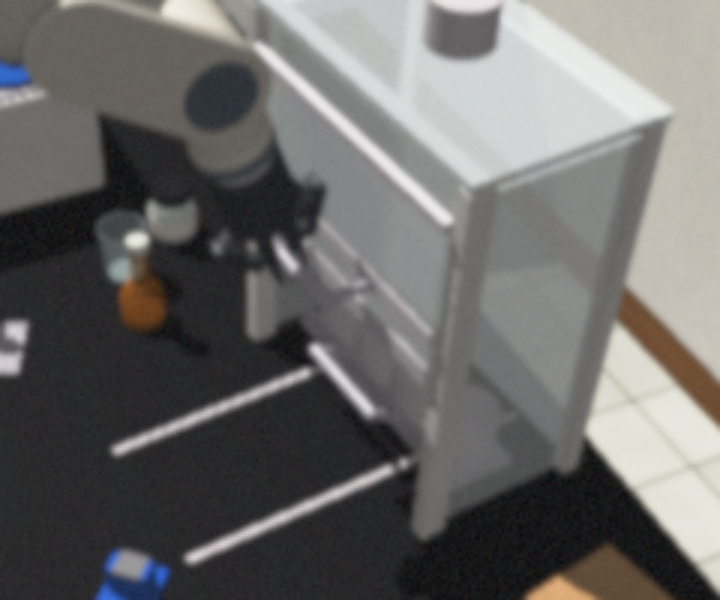

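The sash is up (stop felt, handle at 0.278), and the carriage handle shows in the side view at about (303,176)–(327,197). Now I release and check that the tilt for the carriage is reachable, using a kinematic fit to the poses logged so far.

Emit:
drive_tool(claw=[1,1,0.4,0.4,0.4,0.4,0.4,0.4,0.4,0.4], xyz=[[0,-0.7,1.8],[0,0,0],[0,0,0],[0,0,0],[0,0,0],[0,0,0],[0,0,-20],[0,0,-30],[0,-10,-30],[0,-30,0]], angular=[[0,0,0],[0,0,0],[0,0,0],[0,0,0],[0,0,0],[0,0,0],[0,0,0],[0,0,0],[0,0,0],[0,0,0]])

```text
time: 7.85
tcp_pos: [0.563, 0.0174, 0.3283]
eef_rot: [1.934, 2.117, 0.393]
wrist_force: [1.5, -0.7, 1.4]
grip_width: 0.0509
grip_force: 0.0
```

```bash
cat > kin.py <<'E'
from h import *
from scipy.optimize import least_squares
D=[([1.157,.4237,1.6305,0,1.0886,-.019],[.24,.577,.231]),([-.0875,.1431,2.222,.9119,.2341,-1.2427],[.5433,.0197,.2307]),([-.0078,.4176,2.0306,.4594,.2322,-.6492],[.6185,.0378,.1397]),
([.0315,.4192,1.9461,.0508,.4224,-.1016],[.6172,.0376,.1443]),([.0036,.5437,1.9557,.1066,.2897,-.1831],[.6239,.0233,.0774]),([.0036,.2559,1.8506,.0482,.684,-.1183],[.6235,.0233,.2606])]
def fk(q,v):
    a,h,L2,e,L3,d=v;Y=lambda t:Ro.from_euler('y',t).as_matrix();Z=lambda t:Ro.from_euler('z',t).as_matrix()
    A=Z(q[0]);B=A@Y(q[1]+q[2]);R=B@Z(q[3])@Y(q[4])@Z(q[5])
    return A@([a,0,h]+Y(q[1])@[0,0,L2])+B@[e,0,L3]+R[:,2]*d,R
f=least_squares(lambda v:np.concatenate([fk(q,v)[0]-p for q,p in D]),[0,.3,.4,0,.4,.25]);V=f.x
lo=[-3,-.9,.09,-1.31,.11,-2.54];hi=[3,2.11,2.58,4.45,2.69,2.54]
OFF=(fk(D[3][0],V)[1].T@Ro.from_rotvec([1.941,2.125,.382]).as_matrix())
def ik(T,R,q0):
    Rf=R@OFF.T
    r=least_squares(lambda q:np.concatenate([(fk(q,V)[0]-T)*5,(Ro.from_matrix(fk(q,V)[1].T@Rf)).as_rotvec()]),np.clip(q0,np.array(lo)+.01,np.array(hi)-.01),bounds=(lo,hi));return r.x,np.abs(r.fun).max()
E
python3 - <<'E'
from kin import *
print(V,np.abs(f.fun).max(),OFF)
s,p,R=st();print(s['time'],p,s['joints'])
H=np.array([.672,.028,0]);q0=s['joints']
for a in(.35,.5,.6,.7,.8):
  for x in(.022,-.1,-.233):
    P=H+hx*x+k*.07
    for off in(0,.1):
        q,e=ik(P+(.019-off)*tilt(a)[:,2],tilt(a),q0);print(a,x,off,q,round(e,4))
E
```

```text
[-0.0299  0.3555  0.5983  0.1038  0.5129  0.3425] 0.011019407870758498 [[-0.0001 -1.     -0.0002]
 [ 1.     -0.0001  0.0003]
 [-0.0003 -0.0002  1.    ]]
7.85 [0.563  0.0174 0.3283] [-0.009   0.074   1.9078  0.049   0.7944 -0.1271]
0.35 0.022 0 [ 0.0337  0.6487  1.7901  0.0597  0.3541 -0.1137] 0.0
0.35 0.022 0.1 [ 0.0299  0.4678  1.8407  0.0472  0.4844 -0.1031] 0.0
0.35 -0.1 0 [ 0.0175  0.5503  2.0422  0.131   0.2019 -0.2013] 0.0
0.35 -0.1 0.1 [ 0.0113  0.3337  2.0841  0.0772  0.3761 -0.1505] 0.0
0.35 -0.233 0 [-0.0334  0.4592  2.2776  0.5866  0.11   -0.7063] 0.0318
0.35 -0.233 0.1 [-0.0263  0.1823  2.3319  0.148   0.2828 -0.2562] 0.0
0.5 0.022 0 [ 0.0287  0.6458  1.884   0.2724  0.1171 -0.3289] 0.0
0.5 0.022 0.1 [ 0.0222  0.449   1.9682  0.1532  0.2282 -0.2133] 0.0
0.5 -0.1 0 [-0.0091  0.5701  2.1414  2.4471  0.11   -2.54  ] 0.0192
0.5 -0.1 0.1 [-0.0017  0.3279  2.2061  0.3977  0.119  -0.4802] 0.0
0.5 -0.233 0 [-0.0806  0.4841  2.3494  2.3793  0.1771 -2.54  ] 0.0497
0.5 -0.233 0.1 [-0.0908  0.1985  2.452   1.5882  0.11   -1.7519] 0.0213
0.6 0.022 0 [ 0.01    0.6615  1.9508  2.4684  0
[... 509 characters left out ...]
236
0.7 -0.1 0 [-0.0784  0.5847  2.1707  2.3949  0.2747 -2.54  ] 0.0908
0.7 -0.1 0.1 [-0.0816  0.3666  2.3152  2.393   0.2342 -2.54  ] 0.053
0.7 -0.233 0 [-0.1915  0.5051  2.3775  2.2877  0.357  -2.54  ] 0.153
0.7 -0.233 0.1 [-0.2253  0.2469  2.534   2.261   0.3274 -2.54  ] 0.0834
0.8 0.022 0 [-0.0469  0.6789  1.9801  2.4308  0.2817 -2.54  ] 0.0896
0.8 0.022 0.1 [-0.0588  0.4925  2.1358  2.4206  0.2667 -2.54  ] 0.0728
0.8 -0.1 0 [-0.1209  0.5999  2.1844  2.3653  0.3718 -2.54  ] 0.1396
0.8 -0.1 0.1 [-0.1463  0.3918  2.3411  2.343   0.3523 -2.54  ] 0.108
0.8 -0.233 0 [-0.2435  0.518   2.3861  2.2467  0.4372 -2.54  ] 0.2085
0.8 -0.233 0.1 [-0.3175  0.2708  2.5521  2.1825  0.4267 -2.54  ] 0.1487
```

```bash
python3 - <<'E'
from kin import *
s,p,R=st()
H=np.array([.672,.028,0]);q0=np.array([0,.5,2,np.pi,.3,-.05])
F=np.diag([-1,-1,1.])
for a in(.6,.7,.8,.9):
  for x in(.022,-.1,-.233):
    P=H+hx*x+k*.07
    for off in(0,.1):
        Rt=tilt(a)@F
        q,e=ik(P+(.019-off)*Rt[:,2],Rt,q0);print(a,x,off,q,round(e,4))
E
```

```text
0.6 0.022 0 [0.0177 0.6624 1.9542 2.6316 0.11   0.4446] 0.0229
0.6 0.022 0.1 [0.0026 0.4516 2.0302 0.6732 0.11   2.3934] 0.0231
0.6 -0.1 0 [0.0028 0.5897 2.1837 2.9156 0.2357 0.1437] 0.0
0.6 -0.1 0.1 [-0.0137  0.3497  2.2837  2.5366  0.11    0.5123] 0.0015
0.6 -0.233 0 [-0.0447  0.5706  2.4379  2.966   0.4687  0.0414] 0.0
0.6 -0.233 0.1 [-0.0835  0.2475  2.5293  2.7208  0.2488  0.2614] 0.0
0.7 0.022 0 [0.021  0.6785 1.9908 2.9309 0.2315 0.1485] 0.0
0.7 0.022 0.1 [0.0097 0.4791 2.119  2.7973 0.1643 0.2746] 0.0
0.7 -0.1 0 [-0.0037  0.6302  2.2308  2.985   0.4217  0.0674] 0.0
0.7 -0.1 0.1 [-0.0248  0.3962  2.3536  2.8886  0.3142  0.1492] 0.0
0.7 -0.233 0 [-0.06    0.6525  2.4825  2.9848  0.6936  0.0019] 0.0
0.7 -0.233 0.1 [-0.1225  0.3219  2.58    2.806   0.4433  0.1339] 0.0262
0.8 0.022 0 [0.0172 0.7118 2.0339 2.9993 0.4064 0.0765] 0.0
0.8 0.022 0.1 [0.003  0.5234 2.1826 2.9564 0.3681 0.1087] 0.0
0.8 -0.1 0 [-0.0106  0.6859  2.2706  3.0099  0.6163  0.0339] 0.0
0.8 -0.1 0.1 [-0.0385  0.475   2.4163  2.9581  0.5529  0.0633] 0.0
0.8 -0.233 0 [-0.0775  0.7596  2.5182  2.9875  0.9346 -0.0288] 0.0
0.8 -0.233 0.1 [-0.2007  0.3658  2.58    2.6739  0.519   0.1801] 0.1021
0.9 0.022 0 [0.0134 0.7563 2.0688 3.0252 0.5851 0.0463] 0.0
0.9 0.022 0.1 [-0.0041  0.5894  2.2357  3.0004  0.5859  0.0561] 0.0
0.9 -0.1 0 [-0.0176  0.7561  2.3014  3.0201  0.8167  0.0131] 0.0
0.9 -0.1 0.1 [-0.0539  0.589   2.4677  2.981   0.8163  0.0175] 0.0
0.9 -0.233 0 [-0.0969  0.8878  2.5425  2.9793  1.1845 -0.0586] 0.0
0.9 -0.233 0.1 [-0.3828  0.464   2.58    2.4346  0.6846  0.2002] 0.1451
```

```bash
cat >> kin.py <<'E'
def posik(T,q4,q5,q6,q0):
    r=least_squares(lambda x:fk([*x,q4,q5,q6],V)[0]-T,q0[:3]);return np.array([*r.x,q4,q5,q6])
E
cat > flip.py <<'E'
from kin import *
def rows(T0,R0,seq):
    """seq of (T,R); print relative rows"""
    p,R=T0,R0;X=[];A=[]
    for T,Rn in seq:
        X.append((R.T@(T-p)*1000).round(1).tolist());A.append(Ro.from_matrix(R.T@Rn).as_rotvec().round(3).tolist());p,R=T,Rn
    print('xyz',X);print('ang',A)
E
python3 - <<'E'
from flip import *
s,p,R=st()
G=np.array([.672,.028,0])+hx*.022+k*.07
Rt=tilt(.75)@np.diag([-1,-1,1.]);W=G-.121*Rt[:,2];print('W',W)
qe,e=ik(W,Rt,[0,.5,2.1,2.95,.28,.1]);print('end',qe,e)
qa=posik(W,.08,.25,-.15,s['joints']);Ra=fk(qa,V)[1]@OFF;print('A',qa,np.arccos(-Ra[2,2]));
go(W,Ra,0,grasp=False)
n=27;S=[]
for t in np.linspace(0,1,n+1)[1:]:
    q=posik(W,.08+t*(qe[3]-.08),.25+t*(qe[4]-.25),-.15+t*(qe[5]+.15),qa);S.append((W,fk(q,V)[1]@OFF))
rows(W,Ra,S);print(Ro.from_matrix(S[-1][1].T@Rt).magnitude())
E
```

```text
W [0.6118 0.0223 0.1585]
end [0.     0.4113 2.1996 2.8482 0.2266 0.2166] 5.644988372094285e-10
A [ 0.0253  0.3726  2.0374  0.08    0.25   -0.15  ] 0.48295231375738973
turn [-0.1152 -0.0103 -0.0141] shift(old axes) [  0.6 -15.2 176. ] shift(new axes) [  2.7 -35.3 173.1] world [  48.8    4.9 -169.7]
xyz [[0.0, 0.0, 0.0], [0.0, 0.0, 0.0], [0.0, 0.0, 0.0], [0.0, 0.0, 0.0], [0.0, 0.0, 0.0], [0.0, 0.0, 0.0], [0.0, 0.0, 0.0], [0.0, 0.0, 0.0], [0.0, 0.0, 0.0], [0.0, 0.0, 0.0], [0.0, 0.0, 0.0], [0.0, 0.0, 0.0], [0.0, 0.0, 0.0], [0.0, 0.0, 0.0], [0.0, 0.0, 0.0], [0.0, 0.0, 0.0], [0.0, 0.0, 0.0], [0.0, 0.0, 0.0], [0.0, 0.0, 0.0], [0.0, 0.0, 0.0], [0.0, 0.0, 0.0], [0.0, 0.0, 0.0], [0.0, 0.0, 0.0], [0.0, 0.0, 0.0], [0.0, 0.0, 0.0], [0.0, 0.0, 0.0], [0.0, 0.0, 0.0]]
ang [[-0.003, 0.018, 0.125], [-0.002, 0.018, 0.125], [-0.002, 0.018, 0.125], [-0.001, 0.018, 0.125], [-0.001, 0.018, 0.124], [-0.001, 0.017, 0.124], [-0.0, 0.017, 0.123], [-0.0, 0.016, 0.122], [0.0, 0.016, 0.121], [0.0, 0.015, 0.121], [0.0, 0.015, 0.12], [0.0, 0.015, 0.119], [0.0, 0.014, 0.118], [0.0, 0.014, 0.116], [0.0, 0.014, 0.115], [-0.0, 0.014, 0.114], [-0.0, 0.014, 0.113], [-0.0, 0.014, 0.112], [-0.0, 0.014, 0.111], [-0.0, 0.014, 0.11], [-0.0, 0.014, 0.109], [0.0, 0.014, 0.108], [0.0, 0.014, 0.107], [0.001, 0.014, 0.106], [0.001, 0.014, 0.106], [0.001, 0.014, 0.105], [0.002, 0.014, 0.105]]
6.028427766323611e-10
```

Emit:
drive_tool(claw=[0.4,0.4,0.4,0.4,0.4,0.4,0.4,0.4,0.4,0.4], xyz=[[0,0,0],[0,0,0],[0.5,-12.4,31.8],[0.5,-12.4,31.8],[0.5,-12.4,31.8],[0.5,-12.4,31.8],[0.5,-12.4,31.8],[0,0,0],[0,0,0],[0,0,0]], angular=[[-0.058,-0.005,-0.007],[-0.058,-0.005,-0.007],[0,0,0],[0,0,0],[0,0,0],[0,0,0],[0,0,0],[0,0,0],[0,0,0],[0,0,0]])

```text
time: 8.68
tcp_pos: [0.5759, 0.0191, 0.1525]
eef_rot: [1.859, 2.06, 0.481]
wrist_force: [-1.0, 0.2, 0.6]
grip_width: 0.0513
grip_force: 0.0
```

```bash
python3 - <<'E'
from kin import *
s,p,R=st();print(p,s['joints'],fk(s['joints'],V)[0],np.arccos(-R[2,2]))
E
```

```text
[0.5759 0.0191 0.1525] [-0.0056  0.342   2.1058  0.156   0.2255 -0.2517] [0.5743 0.0087 0.1535] 0.4721261745530597
```

Emit:
drive_tool(claw=[0.4,0.4,0.4,0.4,0.4,0.4,0.4,0.4,0.4,0.4], xyz=[[0,0,0],[0,0,0],[0,0,0],[0,0,0],[0,0,0],[0,0,0],[0,0,0],[0,0,0],[0,0,0],[0,0,0]], angular=[[-0.002,0.017,0.115],[-0.002,0.017,0.115],[-0.002,0.017,0.115],[-0.001,0.017,0.115],[-0.001,0.017,0.115],[0,0.017,0.115],[0,0.017,0.115],[0,0.017,0.115],[0,0.017,0.115],[0,0.017,0.115]])

```text
time: 9.52
tcp_pos: [0.5772, 0.0191, 0.1551]
eef_rot: [-2.872, -0.809, -0.897]
wrist_force: [0.3, -0.6, 0.2]
grip_width: 0.0514
grip_force: 0.0
```

```bash
python3 - <<'E'
from flip import *
s,p,R=st();print(p,s['joints'],np.arccos(-R[2,2]))
q=np.array(s['joints']);Rt=tilt(.75)@np.diag([-1,-1,1.])
qe,e=ik(p,Rt,[0,.5,2.1,2.95,.28,.1]);print(qe,e);S=[]
for t in np.linspace(0,1,19)[1:]:
    x=q+t*(qe-q);x=posik(p,*x[3:],q);S.append((p,R@OFF.T@fk(q,V)[1].T@fk(x,V)[1]@OFF if 0 else fk(x,V)[1]@OFF))
rows(p,R,S)
E
```

```text
[0.5772 0.0191 0.1551] [-0.1069  0.3501  2.1512  1.1742  0.2498 -0.1841] 0.5843482827124653
[-0.0092  0.3929  2.267   2.8759  0.2748  0.1797] 1.6653345369377348e-15
xyz [[0.0, 0.0, 0.0], [0.0, 0.0, 0.0], [0.0, 0.0, 0.0], [0.0, 0.0, 0.0], [0.0, 0.0, 0.0], [0.0, 0.0, 0.0], [0.0, 0.0, 0.0], [0.0, 0.0, 0.0], [0.0, 0.0, 0.0], [0.0, 0.0, 0.0], [0.0, 0.0, 0.0], [0.0, 0.0, 0.0], [0.0, 0.0, 0.0], [0.0, 0.0, 0.0], [0.0, 0.0, 0.0], [0.0, 0.0, 0.0], [0.0, 0.0, 0.0], [0.0, 0.0, 0.0]]
ang [[0.004, 0.012, 0.116], [-0.001, 0.014, 0.118], [-0.001, 0.014, 0.117], [-0.0, 0.014, 0.116], [-0.0, 0.014, 0.115], [-0.0, 0.014, 0.114], [-0.0, 0.014, 0.112], [-0.0, 0.014, 0.111], [-0.0, 0.014, 0.11], [-0.0, 0.014, 0.109], [-0.0, 0.014, 0.108], [0.0, 0.014, 0.106], [0.0, 0.014, 0.105], [0.001, 0.014, 0.104], [0.001, 0.014, 0.103], [0.001, 0.015, 0.103], [0.002, 0.015, 0.102], [0.002, 0.015, 0.101]]
```

Works as planned; continuing the flip.

Emit:
drive_tool(claw=[0.4,0.4,0.4,0.4,0.4,0.4,0.4,0.4,0.4,0.4], xyz=[[0,0,0],[0,0,0],[0,0,0],[0,0,0],[0,0,0],[0,0,0],[0,0,0],[0,0,0],[0,0,0],[0,0,0]], angular=[[0.004,0.012,0.116],[0,0.014,0.117],[0,0.014,0.116],[0,0.014,0.115],[0,0.014,0.114],[0,0.014,0.113],[0,0.014,0.112],[0,0.014,0.111],[0,0.014,0.11],[0,0.014,0.109]])

```text
time: 10.35
tcp_pos: [0.5774, 0.019, 0.1553]
eef_rot: [-2.529, 0.779, -0.832]
wrist_force: [1.2, 0.3, -0.5]
grip_width: 0.0514
grip_force: 0.0
```

Emit:
drive_tool(claw=[0.4,0.4,0.4,0.4,0.4,0.4,0.4,0.4,0.4,0.4], xyz=[[0,0,0],[0,0,0],[0,0,0],[0,0,0],[0,0,0],[0,0,0],[0,0,0],[0,0,0],[0,0,0],[0,0,0]], angular=[[0,0.014,0.108],[0,0.014,0.106],[0,0.014,0.105],[0.001,0.014,0.104],[0.001,0.014,0.103],[0.001,0.015,0.103],[0.002,0.015,0.102],[0.002,0.015,0.101],[0,0,0],[0,0,0]])

```text
time: 11.18
tcp_pos: [0.5768, 0.0194, 0.1541]
eef_rot: [-1.866, 1.672, -0.665]
wrist_force: [0.5, -0.5, 0.1]
grip_width: 0.0513
grip_force: 0.0
```

```bash
python3 - <<'E'
from flip import *
s,p,R=st();print(p,s['joints'],np.arccos(-R[2,2]))
F=np.diag([-1,-1,1.]);G=np.array([.672,.028,0])+hx*.022+k*.07
go(G,tilt(.75)@F,100);go(G,tilt(.75)@F,0)
m=eyes.camera_model('wrist');i=save('wrist','w2.png');save('top','t2.png');save('side','s3.png');print(proj(m,G),proj(eyes.camera_model('top'),G),proj(eyes.camera_model('side'),G+hy*.06),proj(eyes.camera_model('side'),G-hy*.06))
E
```

```text
[0.5768 0.0194 0.1541] [-0.0358  0.3753  2.2634  2.7702  0.2608  0.2515] 0.7513443993410269
turn [-0.0014  0.0045  0.0125] shift(old axes) [  1.1 -28.6  60.7] shift(new axes) [  0.5 -28.7  60.7] world [ 62.1   5.4 -24.9]
turn [-0.0014  0.0045  0.0125] shift(old axes) [  1.6 -28.5 160.7] shift(new axes) [  0.5 -28.7 160.7] world [130.   11.9 -98. ]
(np.float64(253.00918348099813), np.float64(199.98977516941375)) (np.float64(265.14712146177476), np.float64(147.25333537785693)) (np.float64(304.9688099917548), np.float64(176.1433361492765)) (np.float64(323.7725329916691), np.float64(197.57945473241395))
```

View pics/w2.png

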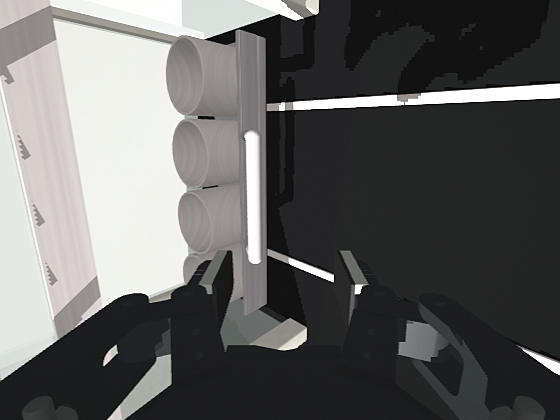

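The wrist view shows the carriage handle bar at (253,135–262), where it was predicted (253,200). Going in to grip it.

Emit:
drive_tool(claw=[0.52,0.52,0.52,0.52,0.52,0.52,0.52,0.52,0.52,0.52], xyz=[[0,-14.3,0],[0,-14.3,0],[0,0,20],[0,0,20],[0,0,20],[0,0,20],[0,0,20],[0,0,20],[0,0,20],[0,0,20]], angular=[[0,0,0.012],[0,0,0],[0,0,0],[0,0,0],[0,0,0],[0,0,0],[0,0,0],[0,0,0],[0,0,0],[0,0,0]])

```text
time: 12.17
tcp_pos: [0.7049, 0.0319, 0.0523]
eef_rot: [-1.856, 1.687, -0.656]
wrist_force: [-0.1, -0.5, -0.1]
grip_width: 0.0411
grip_force: 0.0
```

Emit:
drive_tool(claw=[0.52,0.52,1,1,1,1,1,1,1,1], xyz=[[0,0,0],[0,0,0],[0,0,0],[0,0,0],[0,0,0],[0,0,0],[0,0,0],[0,0,0],[0,0,0],[0,0,0]], angular=[[0,0,0],[0,0,0],[0,0,0],[0,0,0],[0,0,0],[0,0,0],[0,0,0],[0,0,0],[0,0,0],[0,0,0]])

```text
time: 13.0
tcp_pos: [0.7059, 0.0322, 0.0561]
eef_rot: [-1.851, 1.684, -0.66]
wrist_force: [1.3, -0.4, 6.9]
grip_width: 0.0116
grip_force: 78.1
```

```bash
python3 - <<'E'
from flip import *
s,p,R=st();print(p-.019*R[:,2],s['joints'],s['wrist_force'],s['grip_width'],np.arccos(-R[2,2]))
print('pull', R.T@(-hx*255))
E
```

```text
[0.693  0.0309 0.07  ] [-0.0009  0.6919  1.9976  2.908   0.3049  0.1555] [ 1.2523 -0.3781  6.8718] 0.011552367373199647 0.7518018225890382
pull [  -0.2532  186.27   -174.1506]
```

Emit:
drive_tool(claw=[1,1,1,1,1,1,1,1,1,1], xyz=[[0,12.4,-11.6],[0,12.4,-11.6],[0,12.4,-11.6],[0,12.4,-11.6],[0,12.4,-11.6],[0,12.4,-11.6],[0,12.4,-11.6],[0,12.4,-11.6],[0,12.4,-11.6],[0,12.4,-11.6]], angular=[[0,0,0],[0,0,0],[0,0,0],[0,0,0],[0,0,0],[0,0,0],[0,0,0],[0,0,0],[0,0,0],[0,0,0]])

```text
time: 13.83
tcp_pos: [0.536, 0.0157, 0.0561]
eef_rot: [-1.852, 1.686, -0.659]
wrist_force: [5.0, -1.5, -0.9]
grip_width: 0.0116
grip_force: 82.4
```

```bash
python3 - <<'E'
from flip import *
s,p,R=st();g=p-.019*R[:,2];print(g,s['joints'],s['wrist_force'],s['grip_width'])
G=np.array([.672,.028,0])+hx*-.232+k*.07;go(G)
E
```

```text
[0.5231 0.0144 0.07  ] [-0.0505  0.6304  2.3535  2.9578  0.595   0.0487] [ 4.9666 -1.4641 -0.9065] 0.011585529033080397
turn [0. 0. 0.] shift(old axes) [  0.6  60.3 -56.2] shift(new axes) [  0.6  60.3 -56.2] world [-82.   -8.4  -0. ]
```

Emit:
drive_tool(claw=[1,1,1,1,1,1,1,1,1,1], xyz=[[0.1,10,-9.4],[0.1,10,-9.4],[0.1,10,-9.4],[0.1,10,-9.4],[0.1,10,-9.4],[0.1,10,-9.4],[0,0,0],[0,0,0],[0,0,0],[0,0,0]], angular=[[0,0,0],[0,0,0],[0,0,0],[0,0,0],[0,0,0],[0,0,0],[0,0,0],[0,0,0],[0,0,0],[0,0,0]])

```text
time: 14.67
tcp_pos: [0.4543, 0.0077, 0.0576]
eef_rot: [-1.851, 1.683, -0.661]
wrist_force: [-2.7, 2.0, 19.4]
grip_width: 0.0113
grip_force: 87.3
```

```bash
python3 - <<'E'
from flip import *
s,p,R=st();g=p-.019*R[:,2];print(g,s['joints'],s['wrist_force'],s['grip_width'],'travel',hx@(g-[.693,.0309,.07]))
save('top','t3.png');save('side','s4.png')
# unflip plan later; retreat along -z then up
print(R)
E
```

```text
[0.4414 0.0064 0.0715] [-0.1002  0.6537  2.5196  2.9467  0.7841 -0.0025] [-2.7414  2.0195 19.3667] 0.011338385115643532 travel -0.252787391874983
[[ 0.0963 -0.7265  0.6804]
 [-0.9953 -0.0673  0.0691]
 [-0.0044 -0.6838 -0.7296]]
```

View pics/t3.png

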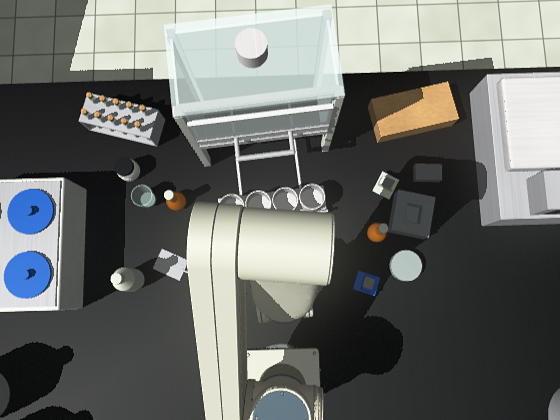

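The carriage is out: travel measured 253 mm, pots visible at (230,200)–(312,192). Releasing and backing off.

Emit:
drive_tool(claw=[0.4,0.4,0.4,0.4,0.4,0.4,0.4,0.4,0.4,0.4], xyz=[[0,0,0],[0,0,0],[0,0,0],[0,0,0],[0,0,-10],[0,0,-10],[0,0,-10],[0,0,-10],[0,0,-10],[0,0,-10]], angular=[[0,0,0],[0,0,0],[0,0,0],[0,0,0],[-0.02,0,0],[-0.02,0,0],[-0.02,0,0],[-0.02,0,0],[-0.02,0,0],[-0.02,0,0]])

```text
time: 15.6
tcp_pos: [0.4139, 0.0034, 0.1009]
eef_rot: [-1.938, 1.764, -0.563]
wrist_force: [0.7, 0.6, -0.5]
grip_width: 0.0511
grip_force: 0.0
```

```bash
python3 - <<'E'
from flip import *
s,p,R=st();print(s['time'],p,s['joints'],s['wrist_force'],s['grip_width'],np.arccos(-R[2,2]))
q=np.array(s['joints']);print('model',fk(q,V)[0])
for z in(.15,.2,.25,.3):
    for x in(.4,.45):
        for q4,q5 in((2.95,.2),(1.5,.25),(.1,.3)):
            r=posik([x,.0,z],q4,q5,0,q);print(z,x,q4,r[:3],'tilt',np.arccos(-fk(r,V)[1][2,2]))
E
```

```text
15.6 [0.4139 0.0034 0.1009] [-0.1101  0.3794  2.541   2.8275  0.4091  0.1248] [ 0.6708  0.581  -0.4802] 0.051113696857229565 0.6230040622326946
model [ 0.4005 -0.0019  0.11  ]
0.15 0.4 2.95 [-0.0324  0.2044  2.5222] tilt 0.6124795150997491
0.15 0.4 1.5 [-0.2129  0.1867  2.4534] tilt 0.539410630738298
0.15 0.4 0.1 [-0.0253  0.1569  2.3464] tilt 0.3409016284380343
0.15 0.45 2.95 [-0.0288  0.2586  2.4446] tilt 0.6358600733326791
0.15 0.45 1.5 [-0.1889  0.2433  2.3741] tilt 0.5593960687861931
0.15 0.45 0.1 [-0.0225  0.2162  2.268 ] tilt 0.35995610233816866
0.2 0.4 2.95 [-0.0324  0.0608  2.5557] tilt 0.7223443945743055
0.2 0.4 1.5 [-0.2129  0.0392  2.4877] tilt 0.6407341246031916
0.2 0.4 0.1 [-0.0253  0.0107  2.3804] tilt 0.45281822575402647
0.2 0.45 2.95 [-0.0288  0.1318  2.4744] tilt 0.732615621097159
0.2 0.45 1.5 [-0.1889  0.114   2.4044] tilt 0.6485208616327378
0.2 0.45 0.1 [-0.0225  0.0877  2.298 ] tilt 0.4581320577241801
0.25 0.4 2.95 [-0.0324 -0.0812  2.5811] tilt 0.8387605794019031
0.25 0.4 1.5 [-0.2129 -0.1069  2.5139] tilt 0.7513479969972917
0.25 0.4 0.1 [-0.0253 -0.1336  2.4062] tilt 0.5710099558419752
0.25 0.45 2.95 [-0.0288  0.0073  2.4967] tilt 0.8346633104025867
0.25 0.45 1.5 [-0.1889 -0.0132  2.4272] tilt 0.7448507076044942
0.25 0.45 0.1 [-0.0225 -0.0383  2.3206] tilt 0.5613598698051552
0.3 0.4 2.95 [-0.0324 -0.2171  2.5974] tilt 0.9582042338187088
0.3 0.4 1.5 [-0.2129 -0.2465  2.5307] tilt 0.8667904460675923
0.3 0.4 0.1 [-0.0253 -0.271   2.4228] tilt 0.6916924166991512
0.3 0.45 2.95 [-0.0288 -0.1119  2.5109] tilt 0.9395881362898102
0.3 0.45 1.5 [-0.1889 -0.1349  2.4417] tilt 0.8454241601940278
0.3 0.45 0.1 [-0.0225 -0.1584  2.3349] tilt 0.667083125990042
```

```bash
python3 - <<'E'
from flip import *
s,p,R=st();q=np.array(s['joints']);p2=p+[0,0,.04]
print('up in tool',R.T@[0,0,40.])
qe=posik(p2,.1,.33,-.2,q);S=[]
q=posik(p2,2.75,.3,.2,q);
for t in np.linspace(0,1,31)[1:]:
    x=q+t*(qe-q);x=posik(p2,*x[3:],q);S.append((p2,fk(x,V)[1]@OFF))
rows(p2,R,S);print(np.arccos(-S[-1][1][2,2]))
E
```

```text
up in tool [ -0.1964 -23.3383 -32.4852]
xyz [[0.0, 0.0, 0.0], [0.0, 0.0, 0.0], [0.0, 0.0, 0.0], [0.0, 0.0, 0.0], [0.0, 0.0, 0.0], [0.0, 0.0, 0.0], [0.0, 0.0, 0.0], [0.0, 0.0, 0.0], [0.0, 0.0, 0.0], [0.0, 0.0, 0.0], [0.0, 0.0, 0.0], [0.0, 0.0, 0.0], [0.0, 0.0, 0.0], [0.0, 0.0, 0.0], [0.0, 0.0, 0.0], [0.0, 0.0, 0.0], [0.0, 0.0, 0.0], [0.0, 0.0, 0.0], [0.0, 0.0, 0.0], [0.0, 0.0, 0.0], [0.0, 0.0, 0.0], [0.0, 0.0, 0.0], [0.0, 0.0, 0.0], [0.0, 0.0, 0.0], [0.0, 0.0, 0.0], [0.0, 0.0, 0.0], [0.0, 0.0, 0.0], [0.0, 0.0, 0.0], [0.0, 0.0, 0.0], [0.0, 0.0, 0.0]]
ang [[0.018, -0.013, -0.116], [-0.001, -0.013, -0.083], [-0.001, -0.013, -0.084], [-0.0, -0.013, -0.085], [-0.0, -0.013, -0.086], [-0.0, -0.013, -0.087], [0.0, -0.013, -0.089], [0.0, -0.014, -0.09], [0.0, -0.014, -0.092], [0.0, -0.014, -0.094], [0.0, -0.014, -0.095], [0.0, -0.014, -0.097], [0.0, -0.015, -0.099], [0.0, -0.015, -0.101], [0.0, -0.015, -0.103], [0.0, -0.016, -0.104], [0.0, -0.016, -0.106], [0.0, -0.017, -0.108], [0.001, -0.017, -0.109], [0.001, -0.018, -0.111], [0.001, -0.018, -0.112], [0.001, -0.019, -0.113], [0.001, -0.019, -0.115], [0.002, -0.019, -0.116], [0.002, -0.02, -0.116], [0.003, -0.02, -0.117], [0.003, -0.02, -0.118], [0.003, -0.021, -0.118], [0.004, -0.021, -0.119], [0.004, -0.021, -0.119]]
0.3082363087868978
```

Emit:
drive_tool(claw=[0.4,0.4,0.4,0.4,0.4,0.4,0.4,0.4,0.4,0.4], xyz=[[0,-11.7,-16.2],[0,-11.7,-16.2],[0,0,0],[0,0,0],[0,0,0],[0,0,0],[0,0,0],[0,0,0],[0,0,0],[0,0,0]], angular=[[0,0,0],[0,0,0],[0.018,-0.013,-0.1],[0,-0.013,-0.09],[0,-0.013,-0.09],[0,-0.013,-0.09],[0,-0.013,-0.09],[0,-0.013,-0.09],[0,-0.013,-0.09],[0,-0.014,-0.09]])

```text
time: 16.43
tcp_pos: [0.4142, 0.0033, 0.1405]
eef_rot: [-2.531, 0.938, -0.69]
wrist_force: [-0.2, 0.5, -0.5]
grip_width: 0.0515
grip_force: 0.0
```

Emit:
drive_tool(claw=[0.4,0.4,0.4,0.4,0.4,0.4,0.4,0.4,0.4,0.4], xyz=[[0,0,0],[0,0,0],[0,0,0],[0,0,0],[0,0,0],[0,0,0],[0,0,0],[0,0,0],[0,0,0],[0,0,0]], angular=[[0,-0.014,-0.092],[0,-0.014,-0.094],[0,-0.014,-0.095],[0,-0.014,-0.097],[0,-0.015,-0.099],[0,-0.015,-0.101],[0,-0.015,-0.103],[0,-0.016,-0.104],[0,-0.016,-0.106],[0,-0.017,-0.108]])

```text
time: 17.27
tcp_pos: [0.4143, 0.0033, 0.1405]
eef_rot: [-2.899, -0.456, -0.707]
wrist_force: [0.6, 1.2, 0.2]
grip_width: 0.0513
grip_force: 0.0
```

```bash
python3 - <<'E'
from flip import *
s,p,R=st();print(p,s['joints'],np.arccos(-R[2,2]))
E
```

```text
[0.4143 0.0033 0.1405] [-0.2263  0.2006  2.4127  1.1652  0.3095 -0.0564] 0.48815540289896076
```

```bash
python3 - <<'E'
from flip import *
go([.414,.0033,.14],down(.3),grasp=False)
mt=eyes.camera_model('top');ms=eyes.camera_model('side')
t=cv2.imread('pics/t3.png');sd=cv2.imread('pics/s4.png')
for n,i in(('top',t),('side',sd)):
    h=cv2.cvtColor(i,cv2.COLOR_BGR2HSV)
    kk=cv2.inRange(h,(3,130,50),(18,255,240));N,_,S,C=cv2.connectedComponentsWithStats(kk)
    print(n,[(S[j].tolist(),C[j].round(1).tolist()) for j in range(1,N) if S[j,4]>25])
s0=cv2.imread('pics/top0.png')
# stopper whites near flasks (top)
for nm,a,(u,v) in(('t',s0,(178,198)),('t',s0,(380,230))):
    g=cv2.cvtColor(a,cv2.COLOR_BGR2HSV)[v-14:v+12,u-14:u+14];kk=cv2.inRange(g,(0,0,150),(180,90,255));M=cv2.moments(kk,True);print(nm,M['m00'],u-14+M['m10']/M['m00'],v-14+M['m01']/M['m00'])
E
```

```text
turn [ 0.339  -0.4208 -1.525 ] shift(old axes) [-0.5 -0.1  0.4] shift(new axes) [ 0.1 -0.2  0.5] world [-0.3  0.  -0.5]
top [([166, 191, 20, 20, 252], [176.7, 201.5]), ([367, 223, 20, 19, 245], [375.0, 233.0])]
side [([239, 150, 16, 20, 230], [247.2, 160.8]), ([408, 160, 152, 166, 1528], [489.7, 246.7]), ([274, 284, 22, 25, 374], [283.9, 295.9])]
t 75.0 168.13333333333333 194.56
t 83.0 382.5301204819277 228.0120481927711
```

Emit:
drive_tool(claw=[0,0,0,0,0,0,0,0,0,0], xyz=[[0,0,0],[0,0,0],[0,0,0],[0,0,0],[0,0,0],[0,0,0],[0,0,0],[0,0,0],[0,0,0],[0,0,0]], angular=[[0.0242,-0.03,-0.109],[0.0242,-0.03,-0.109],[0.0242,-0.03,-0.109],[0.0242,-0.03,-0.109],[0.0242,-0.03,-0.109],[0.0242,-0.03,-0.109],[0.0242,-0.03,-0.109],[0.0242,-0.03,-0.109],[0.0242,-0.03,-0.109],[0.0242,-0.03,-0.109]])

```text
time: 18.1
tcp_pos: [0.4145, 0.0031, 0.1406]
eef_rot: [-2.33, -2.034, -0.23]
wrist_force: [0.2, -0.3, -0.1]
grip_width: 0.0855
grip_force: 0.0
```

Emit:
drive_tool(claw=[0,0,0,0,0,0,0,0,0,0], xyz=[[0,0,0],[0,0,0],[0,0,0],[0,0,0],[0,0,-40],[0,0,-40],[0,0,0],[0,0,0],[0,0,0],[0,0,0]], angular=[[0.0242,-0.03,-0.109],[0.0242,-0.03,-0.109],[0.0242,-0.03,-0.109],[0.0242,-0.03,-0.109],[0,0,0],[0,0,0],[0,0,0],[0,0,0],[0,0,0],[0,0,0]])

```text
time: 18.93
tcp_pos: [0.4135, 0.0031, 0.2197]
eef_rot: [-1.867, -2.523, -0.002]
wrist_force: [-0.7, -0.1, -0.4]
grip_width: 0.0855
grip_force: 0.0
```

```bash
python3 - <<'E'
from flip import *
s,p,R=st();print(p,s['joints'],np.arccos(-R[2,2]))
go([.5475-.04,.301-.01,.22],down(.3),grasp=False)
E
```

```text
[0.4135 0.0031 0.2197] [-0.0233  0.1242  2.083   0.0034  0.9357 -0.3218] 0.003015964390545076
turn [-0.0003 -0.003  -0.0036] shift(old axes) [247.9 174.    0.4] shift(new axes) [247.3 174.9  -0.3] world [ 94.  287.9   0.3]
```

Emit:
drive_tool(claw=[0,0,0,0,0,0,0,0,0,0], xyz=[[27.5,19.4,0],[27.5,19.4,0],[27.5,19.4,0],[27.5,19.4,0],[27.5,19.4,0],[27.5,19.4,0],[27.5,19.4,0],[27.5,19.4,0],[27.5,19.4,0],[0,0,0]], angular=[[0,0,0],[0,0,0],[0,0,0],[0,0,0],[0,0,0],[0,0,0],[0,0,0],[0,0,0],[0,0,0],[0,0,0]])

```text
time: 19.77
tcp_pos: [0.5105, 0.2954, 0.2201]
eef_rot: [-1.865, -2.527, -0.006]
wrist_force: [0.7, -0.7, -0.3]
grip_width: 0.0855
grip_force: 0.0
```

```bash
python3 - <<'E'
from flip import *
s,p,R=st();print(p,s['joints'])
m=eyes.camera_model('wrist');i=save('wrist','w3.png')
print('cam',-np.array(m['R']).T@m['t'])
for P in([.5475,.301,.03],[.5475,.301,.124]): print(proj(m,P))
t=save('top','t4.png');sd=save('side','s5.png')
cv2.imwrite('pics/m4.png',np.hstack([cv2.resize(i[:,:,::-1],(400,300)),cv2.resize(t[180:300,170:330,::-1],(400,300))]))
E
```

```text
[0.5105 0.2954 0.2201] [0.5029 0.3837 1.721  0.0034 1.034  0.2021]
cam [0.4904 0.3589 0.3617]
(np.float64(315.3967583752186), np.float64(197.31340471056973))
(np.float64(327.50910946951154), np.float64(221.41592839540235))
```

View pics/m4.png

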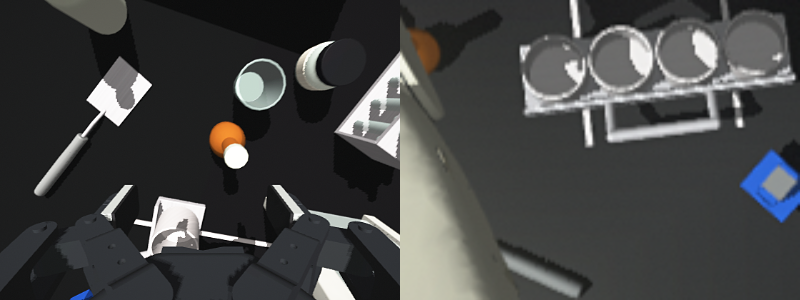

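The wrist view shows flask 1: body (318,196), stopper (330,218), right where predicted and at the expected heights. The top view shows the pot rims at about (232,207), (259,204), (285,200) and (313,197).

```bash
cat > pots.py <<'E'
from h import *
mt=eyes.camera_model('top')
H=np.array([.672,.028,0])
def potpred(i,t=-.253): return H+hx*(.108+t)+hy*(.117-.078*(i-1))
E
python3 - <<'E'
from pots import *
m=eyes.camera_model('wrist');w=cv2.imread('pics/w3.png');h=cv2.cvtColor(w,cv2.COLOR_BGR2HSV)
a=cv2.inRange(h,(3,130,60),(20,255,255));N,_,S,C=cv2.connectedComponentsWithStats(a)
j=1+np.argmax(S[1:,4]);x,y,ww,hh=S[j,:4];print(S[j],C[j])
st_=cv2.inRange(h,(0,0,200),(180,60,255))[205:240,310:350];M=cv2.moments(st_,True);c=(310+M['m10']/M['m00'],205+M['m01']/M['m00']);print(c,M['m00'])
o=onz(m,*c,.120);b=onz(m,x+ww/2,y+hh/2,.03);print('stopper',o,'body',b)
d=lambda z:onz(m,*c,z)[:2]
print('tri top/side body',[onz(mt,176.7,201.5,.03),onz(eyes.camera_model('side'),247.2,160.8,.03)])
t=cv2.imread('pics/t4.png')
for i in(1,2,3,4):
    P=potpred(i);print(i,P,proj(mt,P+k*.088),'px r',.0375*mt['fx']/1.5)
g=cv2.cvtColor(t,cv2.COLOR_BGR2GRAY)[185:225,205:340];g=cv2.resize(g,None,fx=4,fy=4,interpolation=cv2.INTER_CUBIC)
c=cv2.HoughCircles(g,cv2.HOUGH_GRADIENT,1.,70,param1=100,param2=18,minRadius=44,maxRadius=60)
for q in sorted(c[0].tolist()): print(q[0]/4+205,q[1]/4+185,q[2]/4,onz(mt,q[0]/4+205,q[1]/4+185,.088))
E
```

```text
[ 293  170   51   51 1653] [315.6588 191.2172]
(330.0127906976744, 219.21279069767442) 860.0
stopper [0.5472 0.2971 0.12  ] body [0.5473 0.2983 0.03  ]
tri top/side body [array([0.5459, 0.2998, 0.03  ]), array([0.5469, 0.2926, 0.03  ])]
1 [0.5166 0.1307 0.    ] (np.float64(231.31863534740577), np.float64(206.45099701642582)) px r 13.323164209616882
2 [0.524  0.0531 0.    ] (np.float64(258.2819268950277), np.float64(203.11702006358433)) px r 13.323164209616882
3 [ 0.5314 -0.0246  0.    ] (np.float64(285.2280148800743), np.float64(199.78517030953208)) px r 13.323164209616882
4 [ 0.5388 -0.1022  0.    ] (np.float64(312.15691576204426), np.float64(196.45544571907283)) px r 13.323164209616882
230.875 206.625 13.199999809265137 [0.5161 0.132  0.088 ]
257.875 203.375 13.149999618530273 [0.5232 0.0543 0.088 ]
285.125 199.875 11.774999618530273 [ 0.5311 -0.0243  0.088 ]
311.625 196.375 13.350000381469727 [ 0.539  -0.1007  0.088 ]
```

```bash
python3 - <<'E'
from pots import *
T,R=go([.547,.2975,.09],down(.3))
go([.5163,.1313,.25],down(.1),p=T+[0,0,.13],Rc=R)
E
```

```text
turn [-0.0018 -0.0013 -0.0027] shift(old axes) [ -4.7  39.5 148.7] shift(new axes) [ -4.6  39.2 148.7] world [  38.8    7.2 -148.7]
turn [0.  0.  0.2] shift(old axes) [-149.7  -78.4  -30. ] shift(new axes) [-162.3  -47.1  -30. ] world [ -30.7 -166.2   30. ]
```

Emit:
drive_tool(claw=[0,0,0,0,0,0,0,0,0,0], xyz=[[-2.3,19.6,0],[-2.3,19.6,0],[0,0,0],[0,0,24.8],[0,0,24.8],[0,0,24.8],[0,0,24.8],[0,0,24.8],[0,0,24.7],[0,0,0]], angular=[[0,0,0],[0,0,0],[0,0,0],[0,0,0],[0,0,0],[0,0,0],[0,0,0],[0,0,0],[0,0,0],[0,0,0]], grip_force=30)

```text
time: 20.75
tcp_pos: [0.5444, 0.2951, 0.0681]
eef_rot: [-1.868, -2.52, 0.009]
wrist_force: [-1.4, -0.0, -0.5]
grip_width: 0.0854
grip_force: 0.0
```

Emit:
drive_tool(claw=[1,1,1,1,1,1,1,1,1,1], xyz=[[0,0,0],[0,0,0],[0,0,0],[0,0,0],[0,0,0],[0,0,0],[0,0,0],[0,0,0],[0,0,0],[0,0,0]], angular=[[0,0,0],[0,0,0],[0,0,0],[0,0,0],[0,0,0],[0,0,0],[0,0,0],[0,0,0],[0,0,0],[0,0,0]])

```text
time: 21.58
tcp_pos: [0.5496, 0.299, 0.0745]
eef_rot: [1.868, 2.525, 0.009]
wrist_force: [0.9, -0.5, 6.8]
grip_width: 0.0258
grip_force: 28.9
```

```bash
python3 - <<'E'
from pots import *
s,p,R=st();print(p,s['grip_width'],s['grip_force'],s['joints'])
go([.5163,.1313,.25],down(.1),p=p+[0,0,.13])
E
```

```text
[0.5496 0.299  0.0745] 0.025799880907082136 28.947449326515198 [0.4783 0.6258 1.7153 0.0026 0.7951 0.1798]
turn [ 0.0048 -0.0033  0.1966] shift(old axes) [-150.5  -80.7  -27.3] shift(new axes) [-163.5  -49.9  -26.5] world [ -33.3 -167.7   26.5]
```

Emit:
drive_tool(claw=[1,1,1,1,1,1,1,1,1,1], xyz=[[0,0,-15],[0,0,-30],[0,0,-30],[0,0,-30],[0,0,-25],[0,0,0],[0,0,0],[-30,-9,0],[-35,-11,0],[-35,-11,0]], angular=[[0,0,0],[0,0,0],[0,0,0],[0,0,0],[0,0,0],[0,0,0.1],[0,0,0.097],[0,0,0],[0,0,0],[0,0,0]])

```text
time: 22.42
tcp_pos: [0.5264, 0.1946, 0.2025]
eef_rot: [-2.105, -2.33, -0.003]
wrist_force: [0.5, -2.1, -2.2]
grip_width: 0.0257
grip_force: 30.0
```

Emit:
drive_tool(claw=[1,1,1,1,1,1,1,1,1,1], xyz=[[-35,-11,0],[-20,-6,0],[-8.5,-2,0],[0,0,0],[0,0,0],[0,0,0],[0,0,0],[0,0,0],[0,0,0],[0,0,0]], angular=[[0,0,0],[0,0,0],[0,0,0],[0,0,0],[0,0,0],[0,0,0],[0,0,0],[0,0,0],[0,0,0],[0,0,0]])

```text
time: 23.25
tcp_pos: [0.5147, 0.1309, 0.2024]
eef_rot: [-2.106, -2.329, -0.004]
wrist_force: [-0.4, -0.5, -1.6]
grip_width: 0.026
grip_force: 30.1
```

```bash
python3 - <<'E'
from pots import *
s,p,R=st();print(p,s['grip_width'],s['wrist_force'])
go([.5163,.1313,.1035],down(.1),grasp=False)
i=save('wrist','w4.png');sd=save('side','s6.png');
cv2.imwrite('pics/m5.png',np.hstack([cv2.resize(i[:,:,::-1],(400,300)),cv2.resize(sd[110:230,210:370,::-1],(400,300))]))
E
```

```text
[0.5147 0.1309 0.2024] 0.026030126790573756 [-0.4131 -0.5034 -1.6406]
turn [ 0.0013 -0.0027  0.0004] shift(old axes) [ 0.   1.5 98.9] shift(new axes) [ 0.3  1.6 98.9] world [  1.6   0.4 -98.9]
```

View pics/m5.png

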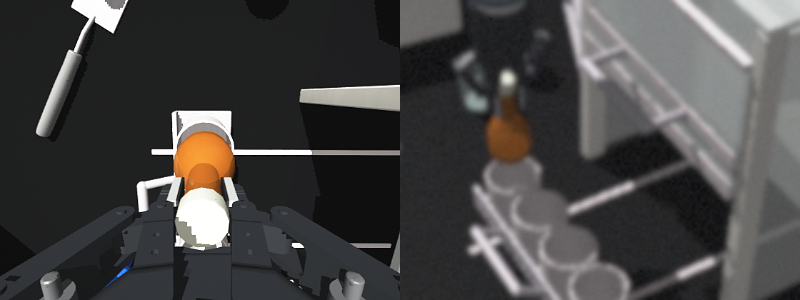

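Flask hangs upright above pot 1. Lowering gently.

Emit:
drive_tool(claw=[1,1,1,1,1,1,1,1,1,1], xyz=[[0,1.5,12],[0,0,12],[0,0,12],[0,0,12],[0,0,12],[0,0,10],[0,0,8],[0,0,6],[0,0,4],[0,0,3]], angular=[[0,0,0],[0,0,0],[0,0,0],[0,0,0],[0,0,0],[0,0,0],[0,0,0],[0,0,0],[0,0,0],[0,0,0]])

```text
time: 24.18
tcp_pos: [0.5164, 0.1307, 0.1111]
eef_rot: [-2.107, -2.328, -0.004]
wrist_force: [-0.3, 0.3, -1.2]
grip_width: 0.0257
grip_force: 30.0
```

Emit:
drive_tool(claw=[1,1,1,1,1,1,1,1,1,1], xyz=[[0,0,2],[0,0,1],[0,0,1],[0,0,1],[0,0,1],[0,0,1],[0,0,0.5],[0,0,0],[0,0,0],[0,0,0]], angular=[[0,0,0],[0,0,0],[0,0,0],[0,0,0],[0,0,0],[0,0,0],[0,0,0],[0,0,0],[0,0,0],[0,0,0]])

```text
time: 25.02
tcp_pos: [0.5163, 0.1307, 0.1041]
eef_rot: [-2.108, -2.328, -0.005]
wrist_force: [0.0, -0.3, -1.6]
grip_width: 0.0259
grip_force: 30.0
```

```bash
python3 - <<'E'
from pots import *
s,p,R=st();print(p,s['grip_width'],s['wrist_force'])
E
```

```text
[0.5163 0.1307 0.1041] 0.02587672260382398 [ 0.     -0.3443 -1.5943]
```

Still hanging; a little lower until the floor takes the weight.

Emit:
drive_tool(claw=[1,1,1,1,1,1,1,1,1,1], xyz=[[0,0,0.5],[0,0,0.5],[0,0,0.5],[0,0,0.5],[0,0,0.5],[0,0,0.5],[0,0,0],[0,0,0],[0,0,0],[0,0,0]], angular=[[0,0,0],[0,0,0],[0,0,0],[0,0,0],[0,0,0],[0,0,0],[0,0,0],[0,0,0],[0,0,0],[0,0,0]])

```text
time: 25.85
tcp_pos: [0.5186, 0.1311, 0.103]
eef_rot: [2.107, 2.328, 0.011]
wrist_force: [0.4, -0.4, 14.0]
grip_width: 0.0258
grip_force: 29.1
```

```bash
python3 - <<'E'
from pots import *
s,p,R=st();print(p,s['wrist_force'])
E
```

```text
[0.5186 0.1311 0.103 ] [ 0.3703 -0.3587 13.958 ]
```

Emit:
drive_tool(claw=[1,1,0.4,0.4,0.4,0.4,0.4,0.4,0.4,0.4], xyz=[[0,0,-0.5],[0,0,-0.5],[0,0,0],[0,0,0],[0,0,0],[0,0,0],[0,0,-15],[0,0,-35],[0,0,-40],[0,0,-40]], angular=[[0,0,0],[0,0,0],[0,0,0],[0,0,0],[0,0,0],[0,0,0],[0,0,0],[0,0,0],[0,0,0],[0,0,0]])

```text
time: 26.68
tcp_pos: [0.5152, 0.1301, 0.2327]
eef_rot: [-2.106, -2.327, -0.001]
wrist_force: [2.5, -0.7, -0.2]
grip_width: 0.0512
grip_force: 0.0
```

```bash
python3 - <<'E'
from pots import *
s,p,R=st();print(p,s['wrist_force'],s['grip_width'])
go([.40,-.275,.235],down(-.1),grasp=False)
t=save('top','t5.png');sd=save('side','s7.png')
ms=eyes.camera_model('side')
for n,i in(('top',t),('side',sd)):
    h=cv2.cvtColor(i,cv2.COLOR_RGB2HSV);kk=cv2.inRange(h,(3,130,50),(18,255,240));N,_,S,C=cv2.connectedComponentsWithStats(kk)
    print(n,[(S[j].tolist(),C[j].round(1).tolist()) for j in range(1,N) if S[j,4]>25])
print(proj(ms,[.5163,.1313,.08]),proj(mt,[.5163,.1313,.09]))
E
```

```text
[0.5152 0.1301 0.2327] [ 2.5361 -0.654  -0.2113] 0.051238253715295105
turn [-0.0014 -0.0022  0.1996] shift(old axes) [-391.7 -154.9   -3.1] shift(new axes) [-414.6  -74.2   -2.3] world [-115.2 -405.1    2.3]
top [([367, 223, 20, 19, 239], [375.0, 233.0])]
side [([408, 159, 152, 166, 1533], [490.6, 247.7]), ([248, 172, 13, 13, 97], [254.3, 179.5]), ([275, 285, 20, 24, 355], [283.9, 295.7])]
(np.float64(254.85977186550826), np.float64(180.67688842993)) (np.float64(231.04629004770646), np.float64(206.43414605395137))
```

Emit:
drive_tool(claw=[0,0,0,0,0,0,0,0,0,0], xyz=[[0,0,0],[0,0,0],[-33,-6,0],[-33,-6,0],[-33,-6,0],[-33,-6,0],[-33,-6,0],[-33,-6,0],[-33,-6,0],[-33,-6,0]], angular=[[0,0,0.1],[0,0,0.1],[0,0,0],[0,0,0],[0,0,0],[0,0,0],[0,0,0],[0,0,0],[0,0,0],[0,0,0]])

```text
time: 27.62
tcp_pos: [0.4408, -0.1288, 0.2306]
eef_rot: [-2.328, -2.106, -0.004]
wrist_force: [0.2, -0.1, -0.3]
grip_width: 0.0853
grip_force: 0.0
```

Emit:
drive_tool(claw=[0,0,0,0,0,0,0,0,0,0], xyz=[[-33,-6,0],[-33,-6,0],[-33,-6,0],[-33,-6,0],[-18,-2,0],[0,0,0],[0,0,0],[0,0,0],[0,0,0],[0,0,0]], angular=[[0,0,0],[0,0,0],[0,0,0],[0,0,0],[0,0,0],[0,0,0],[0,0,0],[0,0,0],[0,0,0],[0,0,0]])

```text
time: 28.45
tcp_pos: [0.4012, -0.2731, 0.2306]
eef_rot: [-2.327, -2.108, -0.004]
wrist_force: [-0.4, 0.1, -0.2]
grip_width: 0.0856
grip_force: 0.0
```

```bash
python3 - <<'E'
from pots import *
s,p,R=st();print(p,s['joints'])
m=eyes.camera_model('wrist');w=save('wrist','w5.png');h=cv2.cvtColor(w,cv2.COLOR_RGB2HSV)
a=cv2.inRange(h,(3,130,60),(20,255,255));N,_,S,C=cv2.connectedComponentsWithStats(a)
j=1+np.argmax(S[1:,4]);x,y,ww,hh=S[j,:4];print(S[j],C[j]);b=onz(m,x+ww/2,y+hh/2,.03);print('body',b)
u,v=map(int,proj(m,[.436,-.288,.124]));print(u,v)
st_=cv2.inRange(h,(0,0,180),(180,60,255));N,_,S2,C2=cv2.connectedComponentsWithStats(st_)
for j in range(1,N):
    if S2[j,4]>200 and abs(C2[j]-[u,v]).max()<60: print('st',S2[j],C2[j],onz(m,*C2[j],.12))
print('top/side',tri((mt,375,233),(eyes.camera_model('side'),283.9,295.7)))
E
```

```text
[ 0.4012 -0.2731  0.2306] [-0.624   0.2188  1.9316  0.0037  0.9922 -0.5271]
[ 292  179   49   50 1613] [314.2393 200.411 ]
body [ 0.4389 -0.2928  0.03  ]
324 224
st [ 311  212  118  112 6639] [361.1327 269.1526] [ 0.4672 -0.3358  0.12  ]
top/side (array([ 0.4361, -0.2886,  0.0166]), [0.00045937627889277097, 0.00045937627889288616])
```

```bash
python3 - <<'E'
from pots import *
T,R=go([.438,-.2915,.095],down(-.1))
go([.539,-.1015,.24],down(.1),p=T+[0,0,.14],Rc=R,grasp=False)
E
```

```text
turn [ 0.0008 -0.0031  0.0011] shift(old axes) [-15.1  38.2 154.7] shift(new axes) [-14.6  38.3 154.7] world [  36.7  -18.3 -154.7]
turn [ 0.   0.  -0.2] shift(old axes) [199.1  81.5 -24. ] shift(new axes) [179.  119.5 -24. ] world [101. 190.  24.]
```

Emit:
drive_tool(claw=[0,0,0,0,0,0,0,0,0,0], xyz=[[-7.5,19,0],[-7.5,19,0],[0,0,0],[0,0,25],[0,0,27],[0,0,27],[0,0,27],[0,0,27],[0,0,21],[0,0,0]], angular=[[0,0,0],[0,0,0],[0,0,0],[0,0,0],[0,0,0],[0,0,0],[0,0,0],[0,0,0],[0,0,0],[0,0,0]], grip_force=30)

```text
time: 29.33
tcp_pos: [0.4351, -0.29, 0.0732]
eef_rot: [-2.323, -2.103, -0.002]
wrist_force: [-0.9, 0.3, -0.7]
grip_width: 0.0857
grip_force: 0.0
```

Emit:
drive_tool(claw=[1,1,1,1,1,1,1,1,1,1], xyz=[[0,0,0],[0,0,0],[0,0,0],[0,0,0],[0,0,0],[0,0,0],[0,0,0],[0,0,0],[0,0,0],[0,0,0]], angular=[[0,0,0],[0,0,0],[0,0,0],[0,0,0],[0,0,0],[0,0,0],[0,0,0],[0,0,0],[0,0,0],[0,0,0]])

```text
time: 30.17
tcp_pos: [0.4386, -0.2931, 0.0781]
eef_rot: [2.329, 2.106, 0.006]
wrist_force: [1.3, 0.7, 7.2]
grip_width: 0.0265
grip_force: 29.1
```

```bash
python3 - <<'E'
from pots import *
s,p,R=st();print(p,s['grip_width'],s['grip_force'],s['wrist_force'])
go([.539,-.1015,.24],down(.1),p=p+[0,0,.14],grasp=False)
E
```

```text
[ 0.4386 -0.2931  0.0781] 0.02652571176207163 29.118564426898956 [1.3104 0.7264 7.1549]
turn [ 0.0036 -0.0013 -0.2005] shift(old axes) [200.7  80.8 -21.3] shift(new axes) [180.6 119.  -21.9] world [100.4 191.6  21.9]
```

Emit:
drive_tool(claw=[1,1,1,1,1,1,1,1,1,1], xyz=[[0,0,-15],[0,0,-30],[0,0,-30],[0,0,-35],[0,0,-30],[0,0,0],[0,0,0],[25,16,0],[29,19,0],[29,19,0]], angular=[[0,0,0],[0,0,0],[0,0,0],[0,0,0],[0,0,0],[0,0,-0.1],[0,0,-0.1],[0,0,0],[0,0,0],[0,0,0]])

```text
time: 31.0
tcp_pos: [0.4826, -0.2042, 0.2172]
eef_rot: [-2.11, -2.326, -0.005]
wrist_force: [0.3, -0.2, -3.0]
grip_width: 0.0265
grip_force: 30.0
```

Emit:
drive_tool(claw=[1,1,1,1,1,1,1,1,1,1], xyz=[[29,19,0],[29,19,0],[25,17,0],[14.6,10,0],[0,0,0],[0,0,0],[0,0,0],[0,0,0],[0,0,0],[0,0,0]], angular=[[0,0,0],[0,0,0],[0,0,0],[0,0,0],[0,0,0],[0,0,0],[0,0,0],[0,0,0],[0,0,0],[0,0,0]])

```text
time: 31.83
tcp_pos: [0.5374, -0.1021, 0.2174]
eef_rot: [-2.109, -2.327, -0.004]
wrist_force: [-0.1, -0.8, -2.2]
grip_width: 0.0263
grip_force: 30.0
```

```bash
python3 - <<'E'
from pots import *
s,p,R=st();print(p,s['grip_width'],s['wrist_force'])
go([.5393,-.1012,.107],down(.1),grasp=False)
w=save('wrist','w6.png');sd=save('side','s8.png');ms=eyes.camera_model('side')
h=cv2.cvtColor(sd,cv2.COLOR_RGB2HSV);kk=cv2.inRange(h,(3,130,50),(18,255,240));N,_,S,C=cv2.connectedComponentsWithStats(kk)
print([(S[j].tolist(),C[j].round(1).tolist()) for j in range(1,N) if S[j,4]>25])
g=p.copy();g[2]=p[2]-.078+.03;print(proj(ms,g))
E
```

```text
[ 0.5374 -0.1021  0.2174] 0.026276811233758333 [-0.1077 -0.8018 -2.1572]
turn [ 0.0014 -0.0026 -0.0018] shift(old axes) [  0.5   1.8 110.4] shift(new axes) [  0.7   1.9 110.4] world [   1.9    0.9 -110.4]
[([408, 160, 152, 166, 1527], [490.3, 247.4]), ([248, 172, 13, 13, 94], [254.4, 179.7]), ([281, 193, 18, 26, 336], [289.3, 207.4])]
(np.float64(288.974117321449), np.float64(206.62034772345348))
```

Flask 2 is held where expected, above pot 4. Lowering.

Emit:
drive_tool(claw=[1,1,1,1,1,1,1,1,1,1], xyz=[[0.5,1.8,12],[0,0,14],[0,0,14],[0,0,14],[0,0,14],[0,0,12],[0,0,10],[0,0,6],[0,0,4],[0,0,3]], angular=[[0,0,0],[0,0,0],[0,0,0],[0,0,0],[0,0,0],[0,0,0],[0,0,0],[0,0,0],[0,0,0],[0,0,0]])

```text
time: 32.77
tcp_pos: [0.5398, -0.1003, 0.114]
eef_rot: [-2.107, -2.329, -0.004]
wrist_force: [0.3, -0.2, -2.3]
grip_width: 0.0268
grip_force: 30.0
```

Emit:
drive_tool(claw=[1,1,1,1,1,1,1,1,1,1], xyz=[[0,0,1],[0,0,1],[0,0,1],[0,0,1],[0,0,1],[0,0,0.5],[0,0,0.5],[0,0,0.5],[0,0,0],[0,0,0]], angular=[[0,0,0],[0,0,0],[0,0,0],[0,0,0],[0,0,0],[0,0,0],[0,0,0],[0,0,0],[0,0,0],[0,0,0]])

```text
time: 33.6
tcp_pos: [0.5397, -0.1003, 0.1079]
eef_rot: [-2.108, -2.328, -0.005]
wrist_force: [0.2, -0.0, -1.9]
grip_width: 0.0267
grip_force: 30.0
```

```bash
python3 - <<'E'
from pots import *
s,p,R=st();print(p,s['wrist_force'])
E
```

```text
[ 0.5397 -0.1003  0.1079] [ 0.2102 -0.0077 -1.869 ]
```

Emit:
drive_tool(claw=[1,1,1,1,1,1,1,0.4,0.4,0.4], xyz=[[0,0,0.4],[0,0,0.4],[0,0,0.4],[0,0,0.4],[0,0,0.4],[0,0,0],[0,0,0],[0,0,0],[0,0,0],[0,0,0]], angular=[[0,0,0],[0,0,0],[0,0,0],[0,0,0],[0,0,0],[0,0,0],[0,0,0],[0,0,0],[0,0,0],[0,0,0]])

```text
time: 34.43
tcp_pos: [0.5397, -0.1003, 0.1059]
eef_rot: [-2.108, -2.328, -0.005]
wrist_force: [-0.8, -0.0, 0.0]
grip_width: 0.0516
grip_force: 0.0
```

Emit:
drive_tool(claw=[0.4,0.4,0.4,0.4,0.4,0.4,0.4,0.4,0.4,0.4], xyz=[[0,0,0],[0,0,0],[0,0,-15],[0,0,-30],[0,0,-35],[0,0,-25],[0,-30,0],[0,-35,0],[0,-35,0],[0,-35,0]], angular=[[0,0,0],[0,0,0],[0,0,0],[0,0,0],[0,0,0],[0,0,0],[0,0,0],[0,0,0],[0,0,0],[0,0,0]])

```text
time: 35.27
tcp_pos: [0.4037, -0.1139, 0.2107]
eef_rot: [-2.107, -2.329, -0.005]
wrist_force: [0.1, 0.0, -0.0]
grip_width: 0.051
grip_force: 0.0
```

```bash
python3 - <<'E'
from pots import *
s,p,R=st();print(p,s['joints'],s['wrist_force'])
w=save('wrist','w7.png');t=save('top','t6.png');sd=save('side','s9.png')
cv2.imwrite('pics/m6.png',np.hstack([cv2.resize(w[:,:,::-1],(400,300)),cv2.resize(sd[130:250,210:370,::-1],(400,300))]))
E
```

```text
[ 0.4037 -0.1139  0.2107] [-0.3055  0.1475  2.081   0.0037  0.9127 -0.4079] [ 0.1127  0.0118 -0.0468]
```

View pics/m6.png

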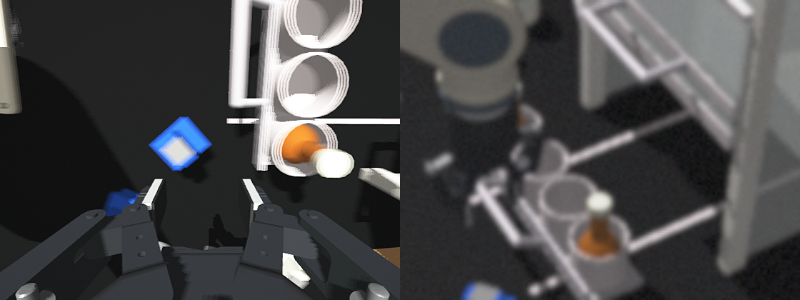

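Both flasks sit upright in pots: pot 4 at the wrist view's (300,140) in the crop, and pot 1 partly behind the gripper. Next I repeat the earlier flip in reverse to reach the carriage handle.

```bash
python3 - <<'E'
from pots import *
go([.4143,.0033,.14],down(.3),grasp=False)
E
```

```text
turn [ 0.0009 -0.0029 -0.2018] shift(old axes) [115.3  22.7  71. ] shift(new axes) [108.6  45.5  70.6] world [ 11.3 117.2 -70.6]
```

Emit:
drive_tool(claw=[0.4,0.4,0.4,0.4,0.4,0.4,0.4,0.4,0.4,0.4], xyz=[[0,0,0],[0,0,0],[27,11.4,0],[27,11.4,0],[27,11.4,0],[27,11.4,0],[0,0,23.5],[0,0,23.5],[0,0,23.5],[0,0,0]], angular=[[0,0,-0.1],[0,0,-0.1],[0,0,0],[0,0,0],[0,0,0],[0,0,0],[0,0,0],[0,0,0],[0,0,0],[0,0,0]])

```text
time: 36.25
tcp_pos: [0.4158, 0.0034, 0.1376]
eef_rot: [-1.861, -2.525, 0.0]
wrist_force: [-1.3, 0.3, -0.6]
grip_width: 0.0513
grip_force: 0.0
```

Emit:
drive_tool(claw=[0.4,0.4,0.4,0.4,0.4,0.4,0.4,0.4,0.4,0.4], xyz=[[0,0,0],[0,0,0],[0,0,0],[0,0,0],[0,0,0],[0,0,0],[0,0,0],[0,0,0],[0,0,0],[0,0,0]], angular=[[-0.0242,0.03,0.109],[-0.0242,0.03,0.109],[-0.0242,0.03,0.109],[-0.0242,0.03,0.109],[-0.0242,0.03,0.109],[-0.0242,0.03,0.109],[-0.0242,0.03,0.109],[-0.0242,0.03,0.109],[-0.0242,0.03,0.109],[-0.0242,0.03,0.109]])

```text
time: 37.08
tcp_pos: [0.4189, 0.0025, 0.1419]
eef_rot: [-2.783, -1.115, -0.547]
wrist_force: [-0.4, 1.5, 0.4]
grip_width: 0.0513
grip_force: 0.0
```

Emit:
drive_tool(claw=[0.4,0.4,0.4,0.4,0.4,0.4,0.4,0.4,0.4,0.4], xyz=[[0,0,0],[0,0,0],[0,0,0],[0,0,0],[0,0,0],[0,0,0],[0,0,0],[0,0,0],[0,0,0],[0,0,0]], angular=[[-0.0242,0.03,0.109],[-0.0242,0.03,0.109],[-0.0242,0.03,0.109],[-0.0242,0.03,0.109],[0,0,0],[0,0.017,0.108],[0,0.016,0.106],[0,0.016,0.104],[0,0.015,0.103],[0,0.015,0.101]])

```text
time: 37.92
tcp_pos: [0.4191, 0.0029, 0.1418]
eef_rot: [-2.777, 0.305, -0.724]
wrist_force: [-0.1, 0.1, 0.9]
grip_width: 0.0511
grip_force: 0.0
```

```bash
python3 - <<'E'
from flip import *
s,p,R=st();print(p,s['joints'],np.arccos(-R[2,2]))
q=np.array(s['joints']);Rt=tilt(.65)@np.diag([-1,-1,1.])
print(Ro.from_matrix(R.T@Rt).as_rotvec())
qe,e=ik(p,Rt,[-.1,.38,2.5,2.85,.3,.12]);print(qe,e);S=[]
for t in np.linspace(0,1,21)[1:]:
    x=q+t*(qe-q);x=posik(p,*x[3:],q);S.append((p,fk(x,V)[1]@OFF))
rows(p,R,S)
E
```

```text
[0.4191 0.0029 0.1418] [-0.2449  0.2161  2.4511  1.5917  0.3125  0.0293] 0.5670150159116952
[-0.0004  0.1854  1.2058]
[-0.0792  0.2751  2.5118  2.785   0.3062  0.202 ] 1.3877787807814457e-15
xyz [[0.0, 0.0, 0.0], [0.0, 0.0, 0.0], [0.0, 0.0, 0.0], [0.0, 0.0, 0.0], [0.0, 0.0, 0.0], [0.0, 0.0, 0.0], [0.0, 0.0, 0.0], [0.0, 0.0, 0.0], [0.0, 0.0, 0.0], [0.0, 0.0, 0.0], [0.0, 0.0, 0.0], [0.0, 0.0, 0.0], [0.0, 0.0, 0.0], [0.0, 0.0, 0.0], [0.0, 0.0, 0.0], [0.0, 0.0, 0.0], [0.0, 0.0, 0.0], [0.0, 0.0, 0.0], [0.0, 0.0, 0.0], [0.0, 0.0, 0.0]]
ang [[-0.001, 0.006, 0.07], [0.0, 0.01, 0.066], [0.0, 0.01, 0.065], [-0.0, 0.01, 0.065], [-0.0, 0.009, 0.064], [-0.0, 0.009, 0.063], [-0.0, 0.009, 0.062], [0.0, 0.009, 0.061], [0.0, 0.009, 0.061], [0.0, 0.009, 0.06], [0.0, 0.009, 0.059], [0.0, 0.009, 0.059], [0.0, 0.009, 0.058], [0.0, 0.009, 0.057], [0.0, 0.009, 0.057], [0.001, 0.009, 0.056], [0.001, 0.009, 0.056], [0.001, 0.009, 0.056], [0.001, 0.009, 0.055], [0.001, 0.009, 0.055]]
```

Emit:
drive_tool(claw=[0.5,0.5,0.5,0.5,0.5,0.5,0.5,0.5,0.5,0.5], xyz=[[0,0,0],[0,0,0],[0,0,0],[0,0,0],[0,0,0],[0,0,0],[0,0,0],[0,0,0],[0,0,0],[0,0,0]], angular=[[-0.001,0.015,0.11],[0,0.016,0.11],[0,0.016,0.11],[0,0.016,0.11],[0,0.016,0.11],[0,0.016,0.11],[0,0.016,0.11],[0,0.016,0.11],[0,0.016,0.11],[0,0.016,0.11]])

```text
time: 38.75
tcp_pos: [0.4197, 0.0031, 0.142]
eef_rot: [-2.027, 1.643, -0.599]
wrist_force: [-0.0, -0.8, 0.7]
grip_width: 0.0427
grip_force: 0.0
```

```bash
python3 - <<'E'
from flip import *
s,p,R=st();print(p,s['joints'],np.arccos(-R[2,2]))
F=np.diag([-1,-1,1.]);G=[.4414,.0064,.070]
go(G,tilt(.62)@F,60);go(G,tilt(.62)@F,0)
for a in(.6,.7):
  for o in(0,.06): print(a,o,ik(np.array(G)+(.019-o)*tilt(a)[:,2],tilt(a)@F,s['joints']))
m=eyes.camera_model('wrist');w=save('wrist','w8.png');save('side','s10.png');save('top','t7.png')
print(proj(m,np.array(G)),proj(m,np.array(G)+.06*hy),proj(m,np.array(G)-.06*hy))
cv2.imwrite('pics/m7.png',np.hstack([cv2.resize(w[:,:,::-1],(400,300)),cv2.resize(cv2.imread('pics/s10.png')[130:250,210:370],(400,300))]))
E
```

```text
[0.4197 0.0031 0.142 ] [-0.1354  0.2306  2.522   2.5433  0.2863  0.287 ] 0.6449695421439694
turn [-0.0258  0.0211  0.1063] shift(old axes) [-3.1 24.5 29.8] shift(new axes) [-1.2 24.  30.3] world [ -2.    1.  -38.6]
turn [-0.0258  0.0211  0.1063] shift(old axes) [-2.  26.1 89.7] shift(new axes) [-1.2 24.  90.3] world [ 32.7   4.3 -87.5]
0.6 0 (array([-0.0425,  0.5703,  2.4354,  2.9677,  0.4659,  0.0419]), np.float64(1.6653345369377348e-15))
0.6 0.06 (array([-0.063 ,  0.3899,  2.497 ,  2.879 ,  0.3508,  0.1164]), np.float64(1.3922977354363653e-12))
0.7 0 (array([-0.0576,  0.6516,  2.48  ,  2.9867,  0.6902,  0.0027]), np.float64(6.224187831804784e-14))
0.7 0.06 (array([-0.0875,  0.4894,  2.5581,  2.9348,  0.6079,  0.0302]), np.float64(7.170576418332319e-13))
(np.float64(316.5123702188906), np.float64(226.48441302940876)) (np.float64(306.23800581486466), np.float64(296.5828551602174)) (np.float64(328.50079931792436), np.float64(144.6914990941558))
```

View pics/m7.png

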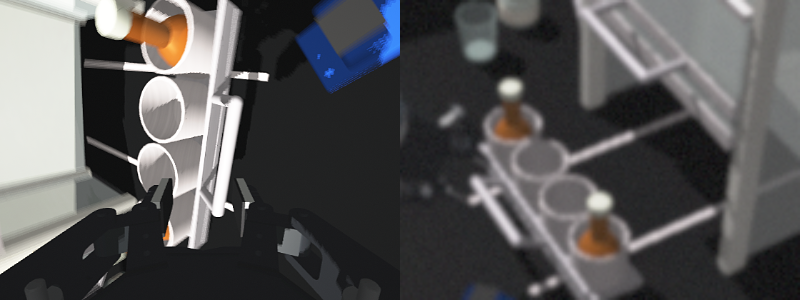

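The side view shows both flasks upright in pots 1 and 4. In the wrist view the carriage handle is at about (319,140)–(304,294), as predicted within 4 mm.

```bash
python3 - <<'E'
from flip import *
go([.4145,.0034,.1],tilt(.625)@np.diag([-1,-1,1.]),grasp=False)
E
```

```text
turn [-0.0194  0.0224  0.1133] shift(old axes) [-2.9 28.4 30.7] shift(new axes) [-0.4 28.  31.2] world [ -4.5   0.  -41.7]
```

Emit:
drive_tool(claw=[0.42,0.42,0.42,0.42,0.42,0.42,0.42,0.42,0.42,0.42], xyz=[[0,0,0],[0,0,0],[0,14,15.6],[0,14,15.6],[0,0,10],[0,0,10],[0,0,10],[0,0,10],[0,0,10],[0,0,10]], angular=[[-0.01,0.011,0.057],[-0.01,0.011,0.057],[0,0,0],[0,0,0],[0.02,0,0],[0.02,0,0],[0.02,0,0],[0.02,0,0],[0.02,0,0],[0.02,0,0]], grip_force=80)

```text
time: 39.73
tcp_pos: [0.4515, 0.0068, 0.052]
eef_rot: [-1.856, 1.69, -0.658]
wrist_force: [0.2, 0.2, -0.8]
grip_width: 0.0496
grip_force: 0.0
```

Emit:
drive_tool(claw=[0.42,1,1,1,1,1,1,1,1,1], xyz=[[0,0,0],[0,0,0],[0,0,0],[0,0,0],[0,0,0],[0,0,0],[0,0,0],[0,0,0],[0,0,0],[0,0,0]], angular=[[0,0,0],[0,0,0],[0,0,0],[0,0,0],[0,0,0],[0,0,0],[0,0,0],[0,0,0],[0,0,0],[0,0,0]])

```text
time: 40.57
tcp_pos: [0.4535, 0.0062, 0.0556]
eef_rot: [-1.849, 1.689, -0.666]
wrist_force: [3.7, 1.0, 14.8]
grip_width: 0.0121
grip_force: 77.9
```

```bash
python3 - <<'E'
from flip import *
s,p,R=st();g=p-.019*R[:,2];print(g,s['joints'],s['wrist_force'],s['grip_width'],np.arccos(-R[2,2]))
E=np.array([.693,.0309,.070]);go(E);print(R.T@hx)
E
```

```text
[0.4405 0.005  0.0694] [-0.0993  0.6623  2.521   2.9577  0.7939 -0.0089] [ 3.6959  0.9709 14.7801] 0.012097336179493644 0.7528938255155901
turn [0. 0. 0.] shift(old axes) [  -2.8 -185.6  173.1] shift(new axes) [  -2.8 -185.6  173.1] world [252.5  25.9   0.6]
[-0.004  -0.7297  0.6838]
```

Emit:
drive_tool(claw=[1,1,1,1,1,1,1,1,1,1], xyz=[[-0.1,-4,3.7],[-0.1,-8,7.5],[-0.1,-10,9.3],[-0.1,-10,9.3],[-0.1,-10,9.3],[-0.1,-10,9.3],[-0.1,-10,9.3],[-0.1,-10,9.3],[-0.1,-10,9.3],[-0.1,-10,9.3]], angular=[[0,0,0],[0,0,0],[0,0,0],[0,0,0],[0,0,0],[0,0,0],[0,0,0],[0,0,0],[0,0,0],[0,0,0]])

```text
time: 41.4
tcp_pos: [0.5782, 0.0184, 0.0555]
eef_rot: [-1.849, 1.69, -0.665]
wrist_force: [-4.3, -1.3, 19.8]
grip_width: 0.011
grip_force: 79.1
```

Emit:
drive_tool(claw=[1,1,1,1,1,1,1,1,1,1], xyz=[[-0.1,-10,9.3],[-0.1,-10,9.3],[-0.1,-10,9.3],[-0.1,-10,9.3],[-0.1,-10,9.3],[-0.1,-10,9.3],[-0.1,-8,7.5],[-0.1,-5,4.7],[-0.1,-3,2.8],[0,0,0]], angular=[[0,0,0],[0,0,0],[0,0,0],[0,0,0],[0,0,0],[0,0,0],[0,0,0],[0,0,0],[0,0,0],[0,0,0]])

```text
time: 42.23
tcp_pos: [0.6829, 0.0285, 0.0556]
eef_rot: [-1.848, 1.689, -0.666]
wrist_force: [2.6, -0.3, 13.0]
grip_width: 0.0118
grip_force: 78.3
```

```bash
python3 - <<'E'
from flip import *
s,p,R=st();g=p-.019*R[:,2];print(g,s['joints'],s['wrist_force'],s['grip_width'])
go([.694,.031,.070])
E
```

```text
[0.67   0.0273 0.0695] [-0.005   0.6798  2.0483  2.9432  0.3437  0.1184] [ 2.609  -0.3022 13.0459] 0.011751373811905604
turn [0. 0. 0.] shift(old axes) [ -1.5 -18.1  16.2] shift(new axes) [ -1.5 -18.1  16.2] world [24.   3.7  0.5]
```

Emit:
drive_tool(claw=[1,1,1,1,1,1,1,1,1,1], xyz=[[-0.3,-3.6,3.3],[-0.3,-3.6,3.3],[-0.3,-3.6,3.3],[-0.3,-3.6,3.3],[-0.3,-3.6,3.3],[0,0,0],[0,0,0],[0,0,0],[0,0,0],[0,0,0]], angular=[[0,0,0],[0,0,0],[0,0,0],[0,0,0],[0,0,0],[0,0,0],[0,0,0],[0,0,0],[0,0,0],[0,0,0]])

```text
time: 43.07
tcp_pos: [0.7067, 0.0309, 0.0556]
eef_rot: [-1.846, 1.692, -0.667]
wrist_force: [3.1, -7.1, 11.7]
grip_width: 0.0114
grip_force: 78.7
```

```bash
python3 - <<'E'
from flip import *
s,p,R=st();g=p-.019*R[:,2];print(g,s['joints'],s['wrist_force'],s['grip_width'])
i=save('side','s11.png');t=save('top','t8.png')
cv2.imwrite('pics/m8.png',np.hstack([cv2.resize(i[90:240,240:440,::-1],(400,300)),cv2.resize(t[80:200,180:340,::-1],(400,300))]))
E
```

```text
[0.6938 0.0297 0.0695] [0.0008 0.6935 1.9966 2.9372 0.3053 0.1328] [ 3.1113 -7.149  11.6567] 0.01143548197643359
```

View pics/m8.png

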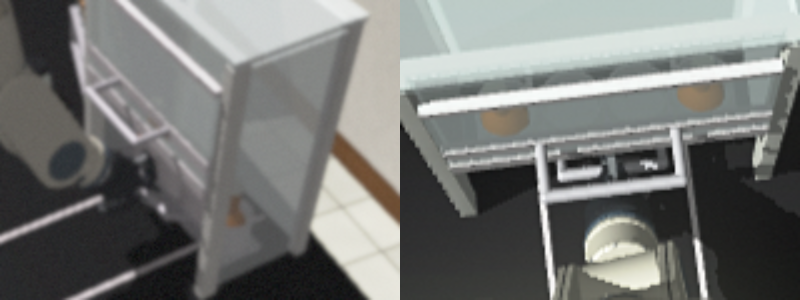

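The carriage is home (handle back at 0.694) with both flasks standing inside. Releasing and backing out.

Emit:
drive_tool(claw=[0.5,0.5,0.5,0.5,0.5,0.5,0.5,0.5,0.5,0.5], xyz=[[0,0,0],[0,0,0],[0,0,0],[0,0,0],[0,0,-20],[0,0,-28],[0,0,-28],[0,0,-28],[0,0,-28],[0,0,-28]], angular=[[0,0,0],[0,0,0],[0,0,0],[0,0,0],[0,0,0],[0,0,0],[0,0,0],[0,0,0],[0,0,0],[0,0,0]])

```text
time: 44.0
tcp_pos: [0.593, 0.022, 0.1681]
eef_rot: [-1.856, 1.699, -0.655]
wrist_force: [1.3, 1.4, -0.2]
grip_width: 0.0425
grip_force: 0.0
```

Emit:
drive_tool(claw=[0.4,0.4,0.4,0.4,0.4,0.4,0.4,0.4,0.4,0.4], xyz=[[0,14,0],[0,14,0],[0,0,0],[0,0,0],[0,0,0],[0,0,0],[0,0,0],[0,0,0],[0,0,0],[0,0,0]], angular=[[0,0,0],[0,0,0],[-0.001,-0.014,-0.102],[-0.001,-0.015,-0.102],[-0.001,-0.015,-0.103],[-0.001,-0.014,-0.104],[-0.001,-0.014,-0.105],[0,-0.014,-0.106],[0,-0.014,-0.108],[0,-0.014,-0.109]])

```text
time: 44.83
tcp_pos: [0.5734, 0.0203, 0.1485]
eef_rot: [-2.541, 0.784, -0.823]
wrist_force: [-0.7, -0.2, 0.8]
grip_width: 0.0513
grip_force: 0.0
```

```bash
python3 - <<'E'
from flip import *
s,p,R=st();print(p,s['joints'],s['wrist_force'],np.arccos(-R[2,2]))
E
```

```text
[0.5734 0.0203 0.1485] [-0.1016  0.3758  2.231   2.0928  0.2574  0.0377] [-0.6727 -0.2142  0.8001] 0.6961264715909906
```

Emit:
drive_tool(claw=[0.4,0.4,0.4,0.4,0.4,0.4,0.4,0.4,0.4,0.4], xyz=[[0,0,0],[0,0,0],[0,0,0],[0,0,0],[0,0,0],[0,0,0],[0,0,0],[0,0,0],[0,0,0],[0,0,0]], angular=[[0,-0.014,-0.11],[0,-0.014,-0.111],[0,-0.014,-0.112],[0,-0.014,-0.113],[0,-0.014,-0.114],[0,-0.014,-0.115],[0,-0.014,-0.116],[0,-0.014,-0.117],[0,-0.014,-0.117],[0,-0.014,-0.116]])

```text
time: 45.67
tcp_pos: [0.5735, 0.0203, 0.1486]
eef_rot: [-2.878, -0.824, -0.877]
wrist_force: [-0.2, 0.3, -0.5]
grip_width: 0.0513
grip_force: 0.0
```

Emit:
drive_tool(claw=[0.4,0.4,0.4,0.4,0.4,0.4,0.4,0.4,0.4,0.4], xyz=[[0,0,0],[0,0,0],[0,0,0],[0,0,0],[0,0,0],[0,0,0],[0,0,0],[0,0,0],[0,0,0],[0,0,0]], angular=[[0,-0.017,-0.115],[0,-0.017,-0.115],[0,-0.017,-0.115],[0,-0.017,-0.115],[0,-0.017,-0.115],[0.001,-0.017,-0.115],[0.001,-0.017,-0.115],[0.002,-0.017,-0.115],[0.002,-0.017,-0.115],[0.002,-0.017,-0.115]])

```text
time: 46.5
tcp_pos: [0.5736, 0.0203, 0.1487]
eef_rot: [1.857, 2.066, 0.47]
wrist_force: [0.1, 0.3, 0.4]
grip_width: 0.0515
grip_force: 0.0
```

```bash
python3 - <<'E'
from flip import *
s,p,R=st();print(p,s['joints'],s['wrist_force'],np.arccos(-R[2,2]))
T,R2=go([.617-.02,.0227-.002,.32],tilt(.35),60);go([.6169,.0227,.2784],tilt(.35),p=T,Rc=R2)
go([.6169,.0227,.2784],tilt(.35))
E
```

```text
[0.5736 0.0203 0.1487] [-0.0003  0.347   2.1083  0.1287  0.2236 -0.2254] [0.0527 0.3253 0.3968] 0.465343076087917
turn [0.115  0.0151 0.0139] shift(old axes) [  -5.9  102.3 -183.3] shift(new axes) [  -1.8   80.6 -193.9] world [  9.4  -0.9 209.8]
turn [0. 0. 0.] shift(old axes) [  0.1   4.5 105.9] shift(new axes) [  0.1   4.5 105.9] world [ 40.4   4.  -98. ]
turn [0.115  0.0151 0.0139] shift(old axes) [ -4.2  94.6 -77.6] shift(new axes) [ -1.7  85.2 -88. ] world [ 49.8   3.  111.8]
```

Emit:
drive_tool(claw=[0.45,0.45,0.45,0.45,0.45,0.45,0.45,0.45,0.45,0.45], xyz=[[-0.5,14,-31.8],[-0.5,14,-31.8],[-0.5,14,-31.8],[-0.5,14,-31.8],[-0.5,14,-31.8],[-0.5,14,-31.8],[0,0,0],[0,0,0],[0,0,0],[0,0,0]], angular=[[0,0,0],[0,0,0],[0,0,0],[0,0,0],[0,0,0],[0,0,0],[0.058,0.008,0.007],[0.057,0.007,0.007],[0,0,0],[0,0,0]])

```text
time: 47.33
tcp_pos: [0.5634, 0.0195, 0.3567]
eef_rot: [1.945, 2.127, 0.381]
wrist_force: [-0.2, -0.4, 0.6]
grip_width: 0.0469
grip_force: 0.0
```

```bash
python3 - <<'E'
from flip import *
s,p,R=st();print(p,s['joints'],np.arccos(-R[2,2]))
go([.6169,.0227,.2784],tilt(.35))
E
```

```text
[0.5634 0.0195 0.3567] [-0.0056  0.052   1.8604  0.0463  0.8801 -0.1182] 0.3513915178568068
turn [ 0.0014 -0.0011 -0.0058] shift(old axes) [ -1.9  23.4 110.9] shift(new axes) [ -1.9  23.5 110.9] world [ 60.    3.8 -96.1]
```

Emit:
drive_tool(claw=[0.45,0.45,0.45,0.45,0.45,0.45,0.45,0.45,1,1], xyz=[[-1,12,0],[-1,11.5,0],[0,0,22],[0,0,25],[0,0,25],[0,0,22],[0,0,17],[0,0,0],[0,0,0],[0,0,0]], angular=[[0,0,0],[0,0,0],[0,0,0],[0,0,0],[0,0,0],[0,0,0],[0,0,0],[0,0,0],[0,0,0],[0,0,0]])

```text
time: 48.17
tcp_pos: [0.6232, 0.0232, 0.2614]
eef_rot: [1.946, 2.127, 0.381]
wrist_force: [0.2, 0.1, 0.6]
grip_width: 0.0234
grip_force: 0.0
```

Emit:
drive_tool(claw=[1,1,1,1,1,1,1,1,1,1], xyz=[[0,0,0],[0,0,0],[0,0,0],[0,0,0],[0,0,0],[0,0,0],[0,0,0],[0,0,0],[0,0,0],[0,0,0]], angular=[[0,0,0],[0,0,0],[0,0,0],[0,0,0],[0,0,0],[0,0,0],[0,0,0],[0,0,0],[0,0,0],[0,0,0]])

```text
time: 49.0
tcp_pos: [0.6214, 0.023, 0.2609]
eef_rot: [1.947, 2.129, 0.377]
wrist_force: [-5.7, -0.6, -1.6]
grip_width: 0.0115
grip_force: 78.0
```

```bash
python3 - <<'E'
from flip import *
s,p,R=st();g=p-.019*R[:,2];print(g,s['grip_width'],s['wrist_force'],s['joints']);print(R.T@[0,0,-200])
E
```

```text
[0.615  0.0224 0.2788] 0.01145396854495806 [-5.7267 -0.623  -1.6015] [ 0.0019  0.2539  1.8509  0.0519  0.6911 -0.1217]
[ -0.6517 -68.1624 188.0252]
```

Emit:
drive_tool(claw=[1,1,1,1,1,1,1,1,1,1], xyz=[[0,-6,16.5],[0,-7,19],[0,-7,19],[0,-7,19],[0,-7,19],[0,-7,19],[0,-7,19],[0,-7,19],[0,-7,19],[0,-6,16.5]], angular=[[0,0,0],[0,0,0],[0,0,0],[0,0,0],[0,0,0],[0,0,0],[0,0,0],[0,0,0],[0,0,0],[0,0,0]])

```text
time: 49.83
tcp_pos: [0.6215, 0.0231, 0.0636]
eef_rot: [1.947, 2.128, 0.378]
wrist_force: [-6.8, -5.6, 4.6]
grip_width: 0.0113
grip_force: 79.2
```

```bash
python3 - <<'E'
from flip import *
s,p,R=st();g=p-.019*R[:,2];print(g,s['grip_width'],s['wrist_force'],s['joints'])
E
```

```text
[0.6151 0.0224 0.0815] 0.011323439562586605 [-6.7514 -5.5638  4.5814] [ 0.0021  0.5675  1.9591  0.1233  0.2697 -0.2001]
```

Emit:
drive_tool(claw=[1,1,1,1,1,1,1,1,1,1], xyz=[[0,-1,2.8],[0,-1,2.8],[0,-1,2.8],[0,-0.8,2],[0,-0.4,1],[0,-0.2,0.5],[0,0,0],[0,0,0],[0,0,0],[0,0,0]], angular=[[0,0,0],[0,0,0],[0,0,0],[0,0,0],[0,0,0],[0,0,0],[0,0,0],[0,0,0],[0,0,0],[0,0,0]])

```text
time: 50.67
tcp_pos: [0.6217, 0.0231, 0.0554]
eef_rot: [1.945, 2.127, 0.381]
wrist_force: [-26.3, -7.1, 44.0]
grip_width: 0.0111
grip_force: 85.1
```

```bash
python3 - <<'E'
from flip import *
s,p,R=st();g=p-.019*R[:,2];print(g,s['grip_width'],s['wrist_force'],s['joints'])
E
```

```text
[0.6152 0.0225 0.0732] 0.01113483411616606 [-26.2539  -7.136   43.9706] [ 0.0019  0.5829  1.9616  0.1351  0.2491 -0.2123]
```

Emit:
drive_tool(claw=[1,0.45,0.45,0.45,0.45,0.45,0.45,0.45,0.45,0.45], xyz=[[0,0,0],[0,0,0],[0,0,0],[0,0,0],[0,0,0],[0,-1,-20],[0,0,-30],[0,0,-35],[0,0,-35],[0,0,-35]], angular=[[0,0,0],[0,0,0],[0,0,0],[0,0,0],[0,0,0],[0,0,0],[0,0,0],[0,0,0],[0,0,0],[0,0,0]])

```text
time: 51.5
tcp_pos: [0.5685, 0.0185, 0.1974]
eef_rot: [1.946, 2.128, 0.38]
wrist_force: [1.3, 0.1, 0.1]
grip_width: 0.0463
grip_force: 0.0
```

```bash
python3 - <<'E'
from pots import *
s,p,R=st();print(p,s['joints'],s['wrist_force'])
t=save('top','t9.png');sd=save('side','s12.png')
cv2.imwrite('pics/m9.png',np.hstack([cv2.resize(sd[100:250,220:420,::-1],(400,300)),cv2.resize(t[160:250,340:460,::-1],(400,300))]))
ms=eyes.camera_model('side');G=np.array([.617,.0226,.07])
for z in(.07,.08):G[2]=z;print(z,[np.round(proj(ms,G+d*hy),1) for d in(.065,-.065)],[np.round(proj(mt,G+d*hy),1) for d in(.065,-.065)])
g=cv2.cvtColor(sd,cv2.COLOR_RGB2GRAY)
for v in(185,190,195,200): print(v,g[v,280:312])
E
```

```text
[0.5685 0.0185 0.1974] [-0.0077  0.2678  2.0144  0.0746  0.5124 -0.1553] [1.2843 0.1102 0.0969]
0.07 [array([285.1, 183. ]), array([304.9, 207. ])] [array([246.3, 175.3]), array([290.3, 169.9])]
0.08 [array([285.2, 180.9]), array([305. , 204.9])] [array([246.1, 174.5]), array([290.3, 169.1])]
185 [ 41  44  63 100 144 189 213 213 180 132  89  74  82 111 130 137 142 157
 170 166 150 136 129 129 133 139 149 160 160 147 136 130]
190 [ 76  90 115 143 169 181 181 166 163 189 216 220 195 148  97  63  56  76
 101 119 122 121 133 151 152 138 130 128 130 143 158 166]
195 [ 94  74  56  46  40  42  40  38  40  42  59  95 141 186 215 219 201 154
 102  60  49  66  81 101 121 138 151 162 157 143 131 127]
200 [ 36  40  37  40  41  40  41  39  40  38  44  39  39  40  57  91 135 180
 211 220 203 166 114  67  45  54  79 106 127 142 154 161]
```

View pics/m9.png

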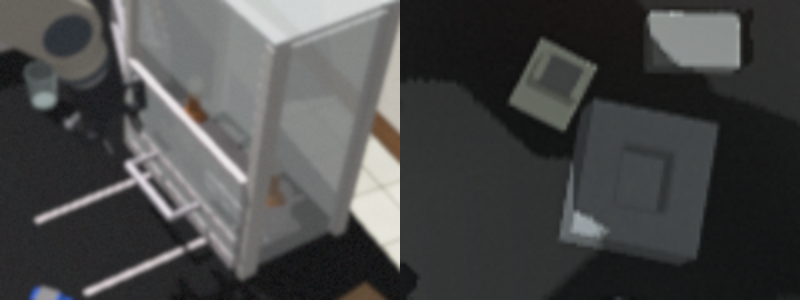

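The sash is shut: the bar in the side view fits a height of 70 mm, and both flasks show behind it. In the top view the plug's grip top is near (388,182) and its flange near (386,185); the socket is near (412,213).

```bash
python3 - <<'E'
from pots import *
f=lambda x,y,z:onz(mt,x/3.3333+340,y/3.3333+160,z)
q=[f(*c,.044) for c in((143,37),(197,68),(165,131),(108,103))];print('flange',np.mean(q,0));
for a,b in((0,1),(1,2),(2,3),(3,0)): d=q[b]-q[a];print(np.linalg.norm(d),np.arctan2(d[1],d[0]))
print('grip top',f(160,75,.08))
q=[f(*c,.06) for c in((195,98),(318,123),(297,260),(172,235))]
for a,b in((0,1),(1,2),(2,3),(3,0)): d=q[b]-q[a];print(np.linalg.norm(d),np.arctan2(d[1],d[0]))
print('box',np.mean(q,0))
go([.45,-.25,.3],down(0),grasp=False)
E
```

```text
flange [ 0.5733 -0.3243  0.044 ]
0.054926330546159065 -2.1417181319394674
0.06442449264706689 2.6238201577632574
0.055685900820298416 1.0707697661523476
0.06833558235534558 -0.5298947833402474
grip top [ 0.5746 -0.3236  0.08  ]
0.10886301285659024 -1.807074486594124
0.12257855172349746 2.9180470742043534
0.10918342048326583 1.341492449884927
0.12333634879630057 -0.22620028830680033
box [ 0.4845 -0.3962  0.06  ]
turn [ 0.359  -0.0187  0.0882] shift(old axes) [-256.4 -100.6 -143.4] shift(new axes) [-268.5 -121.   -98.2] world [-121.  -268.5   98.2]
```

```bash
python3 - <<'E'
from pots import *
go([.48,-.395,.29],down(-.4),grasp=False)
E
```

```text
turn [ 0.3515 -0.0905  0.4839] shift(old axes) [-403.5  -88.1 -128.4] shift(new axes) [-416.3   77.2  -88.2] world [ -91.  -413.5   88.2]
```

Emit:
drive_tool(claw=[0,0,0,0,0,0,0,0,0,0], xyz=[[-33.6,-7.3,-10.7],[-33.6,-7.3,-10.7],[-33.6,-7.3,-10.7],[-33.6,-7.3,-10.7],[-33.6,-7.3,-10.7],[-33.6,-7.3,-10.7],[-33.6,-7.3,-10.7],[-33.6,-7.3,-10.7],[-33.6,-7.3,-10.7],[-33.6,-7.3,-10.7]], angular=[[0,0,0],[0,0,0],[0,0,0],[0,0,0],[0,0,0],[0,0,0],[0,0,0],[0,0,0],[0,0,0],[0,0,0]])

```text
time: 52.43
tcp_pos: [0.4938, -0.3276, 0.2703]
eef_rot: [1.947, 2.127, 0.381]
wrist_force: [0.6, -1.1, 0.9]
grip_width: 0.0854
grip_force: 0.0
```

Emit:
drive_tool(claw=[0,0,0,0,0,0,0,0,0,0], xyz=[[-33.6,-7.3,-10.7],[-33.6,-7.3,-10.7],[0,0,0],[0,0,0],[0,0,0],[0,0,0],[0,0,0],[0,0,0],[0,0,0],[0,0,0]], angular=[[0,0,0],[0,0,0],[0.0586,-0.0151,0.0807],[0.0586,-0.0151,0.0807],[0.0586,-0.0151,0.0807],[0.0586,-0.0151,0.0807],[0.0586,-0.0151,0.0807],[0.0586,-0.0151,0.0807],[0,0,0],[0,0,0]])

```text
time: 53.27
tcp_pos: [0.4802, -0.3944, 0.2842]
eef_rot: [-2.611, -1.737, 0.01]
wrist_force: [0.5, -0.3, -0.4]
grip_width: 0.0857
grip_force: 0.0
```

```bash
python3 - <<'E'
from pots import *
s,p,R=st();print(p,s['joints'],np.arccos(-R[2,2]))
m=eyes.camera_model('wrist');w=save('wrist','w9.png')
print(proj(m,[.5733,-.3243,.08]),proj(m,[.4845,-.3962,.06]))
np.save('m9.npy',m,allow_pickle=True)
E
```

```text
[ 0.4802 -0.3944  0.2842] [-0.7047  0.3675  1.5853 -0.0048  1.1956 -0.3061] 0.008187472522064993
(np.float64(339.0579001594382), np.float64(97.52244416755377)) (np.float64(288.3480392018523), np.float64(185.97920808281282))
```

View pics/w9.png

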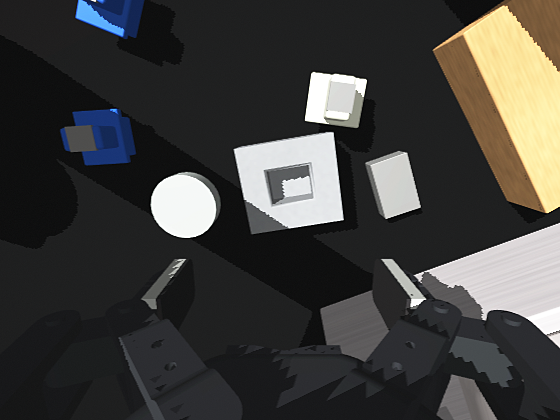

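The wrist view shows the white plug's grip top at (341,97), the socket hole mouth with corners (264,171), (309,162), (314,197) and (271,207), and the box top with corners (234,149), (333,133), (344,219) and (250,234). By my count that is picture 15, one over the limit of 14, so from here I measure by code only.

```bash
cat > sock.py <<'E'
from pots import *
def rep(m,c,z,n):
    q=np.array([onz(m,*x,z) for x in c]);print(n,'centre',q.mean(0).round(4))
    for i in range(4):
        d=q[(i+1)%4]-q[i];print('   len %.4f ang %.3f'%(np.linalg.norm(d),np.arctan2(d[1],d[0])%np.pi))
    return q.mean(0)
def quad(mask):
    c=max(cv2.findContours(mask,cv2.RETR_EXTERNAL,cv2.CHAIN_APPROX_NONE)[0],key=cv2.contourArea)
    return cv2.boxPoints(cv2.minAreaRect(c)),cv2.approxPolyDP(c,.04*cv2.arcLength(c,True),True)[:,0]
E
python3 - <<'E'
from sock import *
m=np.load('m9.npy',allow_pickle=True).item();w=cv2.imread('pics/w9.png',0)
g=cv2.cornerSubPix(w,np.float32([[264,171],[309,162],[314,197],[271,207]]).reshape(-1,1,2),(4,4),(-1,-1),(3,20,.03))[:,0];print(g);rep(m,g,.06,'hole')
g=cv2.cornerSubPix(w,np.float32([[234,149],[333,133],[344,219],[250,234]]).reshape(-1,1,2),(4,4),(-1,-1),(3,20,.03))[:,0];print(g);rep(m,g,.06,'box')
sub=np.zeros_like(w);sub[60:140,290:380]=w[60:140,290:380];k1=cv2.inRange(sub,190,255)
b,a=quad(k1);print('flange',b,a);
for y in range(68,132,4): print(y,w[y,300:372:3])
E
```

```text
[[263.419  169.7442]
 [308.3777 162.7278]
 [312.8199 197.6676]
 [271.6582 204.9163]]
hole centre [ 0.4862 -0.3943  0.06  ]
   len 0.0553 ang 2.900
   len 0.0438 ang 1.324
   len 0.0524 ang 2.926
   len 0.0452 ang 1.388
[[233.2302 148.7886]
 [333.1251 131.7926]
 [343.2827 219.4681]
 [251.1555 233.8558]]
box centre [ 0.4868 -0.3961  0.06  ]
   len 0.1203 ang 2.910
   len 0.1092 ang 1.337
   len 0.1196 ang 2.911
   len 0.1094 ang 1.344
flange [[304.2838 120.3712]
 [310.9476  70.393 ]
 [366.5589  77.8079]
 [359.8951 127.786 ]] [[313  72]
 [305 120]
 [348 118]
 [366  80]]
68 [32 31 32 31 32 31 31 32 32 31 31 32 32 31 31 32 30 31 31 31 31 31 29 32]
72 [ 32  31  31  30 150 174 100  40  11  17  24  21  17  24  28  30  31  31
  31  31  33  32  31  31]
76 [ 32  33  32  17 255 254 254 255 255 255 255 255 255 255 255 255 255 255
  77  17  25  29  30  32]
80 [ 32  31  30   4 255 254 254 254 254 255 235 255 255 255 255 254 254 254
 244 255 255 255 255  31]
84 [ 32  31  31  94 255 254 254 254 254 255 195 221 219 217 217 216 213 211
 222 255 254 255  92  31]
88 [ 32  30  31 252 255 254 254 254 254 2
[... 363 characters left out ...]
 13]
104 [ 31  31  31 255 254 254 254 254 255 193 217 219 217 217 218 216 216 219
 143 149 152   2  15  15]
108 [ 31  32 199 255 254 254 254 254 248 217 217 217 217 218 216 216 216 218
 147 149 155  10  15  13]
112 [ 31  30 255 254 254 254 254 255 227 255 255 255 255 255 245 223 218 205
 149 149 128  14  14  16]
116 [ 31  24 255 254 254 254 254 255 209 255 255 255 255 255 255 255 240 148
 149 150  74  13  15  14]
120 [ 31  25 255 255 255 255 255 255 255 153 143 119  92  86  80 116 142 148
 149 152   1  15  14  14]
124 [ 31  31  31  32  29  28  17   0   0  27  95 133 140 147 155 152 149 149
 148 154  10  16  14  15]
128 [31 31 32 30 31 32 34 14 15 14 14 15 13 14 14 12  9  4  4  0 12 16 14 14]
```

```bash
python3 - <<'E'
from sock import *
m=np.load('m9.npy',allow_pickle=True).item();w=cv2.imread('pics/w9.png',0)
sub=np.zeros_like(w);sub[60:140,290:380]=w[60:140,290:380]
kk=cv2.morphologyEx(cv2.inRange(sub,205,232),cv2.MORPH_OPEN,np.ones((3,3)));b,a=quad(kk);print(b);rep(m,b,.08,'grip')
b,a=quad(cv2.inRange(sub,90,255));print(b);rep(m,b,.044,'flange')
# grip top in top view from t9
T,R=go([.5735,-.3245,.17],down(-.515))
E
```

```text
[[324.68 109.24]
 [328.8   80.4 ]
 [355.4   84.2 ]
 [351.28 113.04]]
grip centre [ 0.5745 -0.3241  0.08  ]
   len 0.0293 ang 1.061
   len 0.0288 ang 2.613
   len 0.0294 ang 1.085
   len 0.0295 ang 2.611
[[303.9545 120.5799]
 [310.9697  69.72  ]
 [366.9055  77.4352]
 [359.8903 128.2952]]
flange centre [ 0.5754 -0.3239  0.044 ]
   len 0.0572 ang 1.050
   len 0.0663 ang 2.618
   len 0.0576 ang 1.100
   len 0.0692 ang 2.614
turn [-0.0076  0.0026  0.1177] shift(old axes) [101.1  60.6 132.7] shift(new axes) [107.1  47.3 133.4] world [  93.9   69.9 -133.4]
```

```bash
python3 - <<'E'
from pots import *
T,R=go([.5745,-.324,.068],down(-.525))
print(T)
E
```

```text
turn [-0.0076  0.0026  0.1277] shift(old axes) [102.2  62.1 234.7] shift(new axes) [108.5  46.9 235.4] world [  94.9   70.4 -235.4]
[ 0.5745 -0.324   0.049 ]
```

Emit:
drive_tool(claw=[0,0,0,0,0,0,0,0,0,0], xyz=[[0,0,0],[0,0,0],[27,11.7,0],[27,11.7,0],[27,11.7,0],[27,11.7,0],[0,0,30],[0,0,30],[0,0,30],[0,0,0]], angular=[[-0.004,0.0013,0.064],[-0.004,0.0013,0.064],[0,0,0],[0,0,0],[0,0,0],[0,0,0],[0,0,0],[0,0,0],[0,0,0],[0,0,0]])

```text
time: 54.15
tcp_pos: [0.5704, -0.3231, 0.1891]
eef_rot: [-2.716, -1.562, 0.008]
wrist_force: [-1.1, 0.2, -0.4]
grip_width: 0.0853
grip_force: 0.0
```

```bash
python3 - <<'E'
from sock import *
s,p,R=st();print(p)
m=eyes.camera_model('wrist');w=save('wrist','w10.png');g=cv2.cvtColor(w,cv2.COLOR_RGB2GRAY)
P=proj(m,[.5745,-.324,.044]);print(P);u,v=map(int,P)
sub=np.zeros_like(g);sub[max(0,v-75):v+75,u-75:u+75]=g[max(0,v-75):v+75,u-75:u+75]
kk=cv2.morphologyEx(cv2.inRange(sub,90,255),cv2.MORPH_OPEN,np.ones((3,3)));b,a=quad(kk);print(b,a);rep(m,b,.044,'flange')
go([.5745,-.324,.068],down(-.525))
E
```

```text
[ 0.5704 -0.3231  0.1891]
(np.float64(288.70225181657804), np.float64(199.69742232275576))
[[213. 170.]
 [324. 170.]
 [324. 273.]
 [213. 273.]] [[324 172]
 [257 171]
 [274 227]
 [213 244]
 [213 273]
 [301 273]
 [290 234]
 [322 225]]
flange centre [ 0.5444 -0.3354  0.044 ]
   len 0.1061 ang 2.616
   len 0.1079 ang 1.081
   len 0.1168 ang 2.620
   len 0.1085 ang 0.982
turn [-0.0061  0.0005 -0.0024] shift(old axes) [  1.5   3.3 143.2] shift(new axes) [  1.4   2.4 143.2] world [   2.8    0.  -143.2]
```

```bash
python3 - <<'E'
from sock import *
m=eyes.camera_model('wrist');g=cv2.imread('pics/w10.png',0)
R=down(-.525);c=np.array([.5745,-.324,0])
for dz,hx_,hy_ in((.044,.028,.033),(.08,.023,.013)):
    for a,b in((1,1),(1,-1),(-1,-1),(-1,1)): print(dz,a,b,np.round(proj(m,c+k*dz+R[:,0]*a*hx_+R[:,1]*b*hy_),1))
for u in(262,290,318): print(u,'rows160..',g[160:250:2,u])
E
```

```text
0.044 1 1 [320.7 170.5]
0.044 1 -1 [252.4 170.5]
0.044 -1 -1 [254.  225.7]
0.044 -1 1 [319.  225.7]
0.08 1 1 [302.  181.8]
0.08 1 -1 [271.5 181.8]
0.08 -1 -1 [272.2 232.8]
0.08 -1 1 [301.2 232.8]
262 rows160.. [ 33  32  32  33  29  85 255 255 254 254 254 254 254 254 254 254 254 254
 254 254 254 254 254 254 254 254 254 254 254 254 254 254 255 208  23  98
 167 163 164 164 162 164 165 163 162]
290 rows160.. [ 31  33  32  33  28 101 255 255 255 210 217 220 255 254 254 255 251 214
 215 215 215 213 214 213 213 213 213 213 214 213 213 213 211 255 255 255
 254 146 157 157 162 245 235 232 232]
318 rows160.. [ 32  32  32  32  28 113 255 254 254 254 254 254 254 255 250 147 149 150
 150 150 149 149 149 148 149 150 149 149 149 149 149 148 152  98  12  15
  16  15  28  33  34  16  15  14  16]
```

Emit:
drive_tool(claw=[0,0,0,0,0,0,0,0,0,1], xyz=[[1,6,0],[0,0,25],[0,0,30],[0,0,30],[0,0,28],[0,0,18],[0,0,10],[0,0,0],[0,0,0],[0,0,0]], angular=[[0,0,0],[0,0,0],[0,0,0],[0,0,0],[0,0,0],[0,0,0],[0,0,0],[0,0,0],[0,0,0],[0,0,0]], grip_force=50)

```text
time: 55.03
tcp_pos: [0.5815, -0.3285, 0.0568]
eef_rot: [2.721, 1.562, 0.002]
wrist_force: [0.8, -0.5, 0.1]
grip_width: 0.0754
grip_force: 0.0
```

Emit:
drive_tool(claw=[1,1,1,1,1,1,1,1,1,1], xyz=[[0,0,0],[0,0,0],[0,0,0],[0,0,0],[0,0,0],[0,0,0],[0,0,0],[0,0,0],[0,0,0],[0,0,0]], angular=[[0,0,0],[0,0,0],[0,0,0],[0,0,0],[0,0,0],[0,0,0],[0,0,0],[0,0,0],[0,0,0],[0,0,0]])

```text
time: 55.87
tcp_pos: [0.5799, -0.3275, 0.0549]
eef_rot: [2.724, 1.564, -0.001]
wrist_force: [-2.7, 1.0, 6.1]
grip_width: 0.0245
grip_force: 56.8
```

```bash
python3 - <<'E'
from sock import *
s,p,R=st();print(p,s['grip_width'],s['grip_force'],s['wrist_force'],np.arctan2(R[1,1],R[0,1]),np.arccos(-R[2,2]))
go([.4865,-.3955,.16],down(-.2315),p=p+[0,0,.09],grasp=False)
E
```

```text
[ 0.5799 -0.3275  0.0549] 0.024491700802661262 56.819406151771545 [-2.7312  0.9647  6.1277] -0.528491016221158 0.0012473943424353249
turn [ 0.0003  0.0012 -0.297 ] shift(old axes) [-105.9  -46.4  -15. ] shift(new axes) [-87.6 -75.3 -15.1] world [-93.4 -68.   15.1]
```

Emit:
drive_tool(claw=[1,1,1,1,1,1,1,1,1,1], xyz=[[0,0,-20],[0,0,-25],[0,0,-25],[0,0,-25],[0,0,-10],[0,0,0],[0,0,0],[0,0,0],[0,0,0],[0,0,0]], angular=[[0,0,0],[0,0,0],[0,0,0],[0,0,0],[0,0,0],[0,0,-0.099],[0,0,-0.099],[0,0,-0.099],[0,0,0],[0,0,0]])

```text
time: 56.7
tcp_pos: [0.5796, -0.3271, 0.1585]
eef_rot: [-2.466, -1.946, 0.002]
wrist_force: [0.1, 0.6, -1.5]
grip_width: 0.0249
grip_force: 56.0
```

Emit:
drive_tool(claw=[1,1,1,1,1,1,1,1,1,1], xyz=[[-15,-13,0],[-18,-15.5,0],[-18,-15.5,0],[-18,-15.5,0],[-18,-15.5,0],[0,0,0],[0,0,0],[0,0,0],[0,0,0],[0,0,0]], angular=[[0,0,0],[0,0,0],[0,0,0],[0,0,0],[0,0,0],[0,0,0],[0,0,0],[0,0,0],[0,0,0],[0,0,0]])

```text
time: 57.53
tcp_pos: [0.4877, -0.3942, 0.1594]
eef_rot: [2.462, 1.95, -0.001]
wrist_force: [0.4, -0.3, -0.6]
grip_width: 0.025
grip_force: 56.1
```

```bash
python3 - <<'E'
from sock import *
s,p,R=st();print(p,s['grip_width'],s['wrist_force'],np.arctan2(R[1,1],R[0,1]))
go([.4865,-.3955,.1],down(-.2315),grasp=False)
m=eyes.camera_model('wrist');w=save('wrist','w11.png');t=save('top','t10.png');sd=save('side','s13.png')
g=cv2.cvtColor(w,cv2.COLOR_RGB2GRAY)
c=np.array([.4865,-.3955,.06]);Rb=down(-.2315)
for a,b in((1,1),(1,-1),(-1,-1),(-1,1)): print('box',np.round(proj(m,c+Rb[:,0]*a*.055+Rb[:,1]*b*.06),1))
q=p-k*.0549
for a,b in((1,1),(1,-1)): print('flange',np.round(proj(m,q+k*.044+R[:,0]*a*.028+R[:,1]*b*.033),1))
e=cv2.goodFeaturesToTrack(g[0:300],40,.05,8);print(e[:,0].astype(int).tolist())
E
```

```text
[ 0.4877 -0.3942  0.1594] 0.024979721343973058 [ 0.3872 -0.2566 -0.6307] -0.23102662991910544
turn [0.0001 0.0011 0.0005] shift(old axes) [-1.4 -0.9 59.4] shift(new axes) [-1.5 -0.9 59.4] world [ -1.2  -1.3 -59.4]
box [358.3 148. ]
box [205.9 147.8]
box [214.3 274.8]
box [349.9 274.9]
flange [346.1 207.3]
flange [220.4 207.2]
[[320, 288], [238, 280], [208, 149], [339, 260], [240, 259], [357, 150], [314, 268], [452, 268], [345, 233], [224, 253], [327, 258], [313, 191], [255, 271], [329, 244], [314, 226], [279, 294], [450, 194], [211, 202], [331, 280], [270, 286], [404, 276], [389, 197], [322, 237], [235, 271], [246, 288], [248, 202], [313, 201], [248, 188], [246, 278], [510, 58], [311, 255], [232, 259], [399, 203], [320, 280], [252, 255], [304, 219], [227, 267], [216, 274], [79, 196], [349, 274]]
```

```bash
python3 - <<'E'
from sock import *
g=cv2.imread('pics/w11.png',0)
for v in(204,212,220,228): print(v,'L',g[v,205:235:2],'R',g[v,330:362:2])
for u in(228,236,330,338): print(u,g[190:240:2,u])
E
```

```text
204 L [ 14  15  10  60  64 244 230 223 221 227 227 228 228 229 229] R [231 232 231 232 232 170 227 224 224 223 225 227 227   0  16  13]
212 L [ 12  15  12  51  85  85  84  64 255 254 254 254 254 254 254] R [254 254 254 254 254 255 230 224 223 223 224 225 202   7  13  14]
220 L [ 14  15  13  25  89  84  85  77 254 255 254 254 254 254 254] R [254 254 254 254 254 255 208 229 223 221 223 233  81  11  14  14]
228 L [ 15  16  15   6  90  84  84  80 240 255 254 254 254 254 254] R [254 254 254 254 254 254 216 229 227 227 227 239   0  13  12  14]
228 [222 223 224 224 220 220 219 229 244 255 254 254 254 254 254 254 254 254
 254 254 254 254 254 254 254]
236 [222 220 220 221 221 221 219 229 245 255 254 254 254 254 254 254 254 254
 254 254 254 254 254 254 254]
330 [227 225 223 224 224 223 222 231 253 255 254 254 254 254 254 254 254 254
 254 254 254 254 254 254 254]
338 [224 225 226 226 225 225 225 232 254 255 254 254 254 254 254 254 254 254
 254 254 254 254 254 254 254]
```

Emit:
drive_tool(claw=[1,1,1,1,1,1,1,1,1,1], xyz=[[-1.8,0.3,0],[0,0,10],[0,0,10],[0,0,10],[0,0,6],[0,0,4],[0,0,3],[0,0,2],[0,0,2],[0,0,0]], angular=[[0,0,0],[0,0,0],[0,0,0],[0,0,0],[0,0,0],[0,0,0],[0,0,0],[0,0,0],[0,0,0],[0,0,0]])

```text
time: 58.52
tcp_pos: [0.4868, -0.3967, 0.1124]
eef_rot: [2.463, 1.95, -0.002]
wrist_force: [-0.8, 0.1, -1.4]
grip_width: 0.0252
grip_force: 56.1
```

```bash
python3 - <<'E'
from sock import *
s,p,R=st();print(p,s['grip_width'],s['wrist_force'],s['ft_torque'])
E
```

```text
[ 0.4868 -0.3967  0.1124] 0.025181834298046397 [-0.7764  0.1496 -1.4276] [-0.0391  0.0241  0.01  ]
```

Emit:
drive_tool(claw=[1,1,1,1,1,1,1,1,1,1], xyz=[[0,0,1.5],[0,0,1.5],[0,0,1.5],[0,0,1.5],[0,0,1.5],[0,0,1],[0,0,1],[0,0,0],[0,0,0],[0,0,0]], angular=[[0,0,0],[0,0,0],[0,0,0],[0,0,0],[0,0,0],[0,0,0],[0,0,0],[0,0,0],[0,0,0],[0,0,0]])

```text
time: 59.35
tcp_pos: [0.4869, -0.3967, 0.1031]
eef_rot: [2.462, 1.95, -0.001]
wrist_force: [0.9, -0.5, -1.3]
grip_width: 0.0254
grip_force: 56.1
```

```bash
python3 - <<'E'
from sock import *
s,p,R=st();print(p,s['grip_width'],s['wrist_force'],s['ft_torque'])
E
```

```text
[ 0.4869 -0.3967  0.1031] 0.02536684765956009 [ 0.852  -0.4716 -1.2803] [ 0.0064 -0.0065  0.0049]
```

Emit:
drive_tool(claw=[1,1,1,1,1,1,1,1,1,1], xyz=[[0,0,2],[0,0,2],[0,0,2],[0,0,2],[0,0,2],[0,0,2],[0,0,2],[0,0,2],[0,0,1.5],[0,0,0]], angular=[[0,0,0],[0,0,0],[0,0,0],[0,0,0],[0,0,0],[0,0,0],[0,0,0],[0,0,0],[0,0,0],[0,0,0]])

```text
time: 60.18
tcp_pos: [0.4867, -0.3966, 0.0851]
eef_rot: [2.463, 1.95, -0.002]
wrist_force: [0.0, -0.2, -0.7]
grip_width: 0.025
grip_force: 56.1
```

Emit:
drive_tool(claw=[1,1,1,1,1,1,1,1,1,1], xyz=[[0,0,0.7],[0,0,0.7],[0,0,0.7],[0,0,0.7],[0,0,0],[0,0,0],[0,0,0],[0,0,0],[0,0,0],[0,0,0]], angular=[[0,0,0],[0,0,0],[0,0,0],[0,0,0],[0,0,0],[0,0,0],[0,0,0],[0,0,0],[0,0,0],[0,0,0]])

```text
time: 61.02
tcp_pos: [0.4869, -0.3967, 0.0828]
eef_rot: [2.462, 1.95, -0.001]
wrist_force: [0.7, 0.1, -1.6]
grip_width: 0.025
grip_force: 56.1
```

```bash
python3 - <<'E'
from sock import *
s,p,R=st();print(p,s['grip_width'],s['wrist_force'],s['ft_torque'])
E
```

```text
[ 0.4869 -0.3967  0.0828] 0.02502765788951706 [ 0.6705  0.0617 -1.5597] [ 0.0064 -0.0088  0.0063]
```

Almost home; pressing on until the flange is felt.

Emit:
drive_tool(claw=[1,1,1,1,1,1,1,1,1,1], xyz=[[0,0,0.6],[0,0,0.6],[0,0,0.6],[0,0,0.6],[0,0,0.6],[0,0,0],[0,0,0],[0,0,0],[0,0,0],[0,0,0]], angular=[[0,0,0],[0,0,0],[0,0,0],[0,0,0],[0,0,0],[0,0,0],[0,0,0],[0,0,0],[0,0,0],[0,0,0]])

```text
time: 61.85
tcp_pos: [0.4868, -0.3968, 0.0809]
eef_rot: [2.462, 1.949, -0.001]
wrist_force: [-4.1, 3.1, 9.9]
grip_width: 0.0254
grip_force: 57.3
```

```bash
python3 - <<'E'
from sock import *
s,p,R=st();print(p,s['grip_width'],s['wrist_force'],s['ft_torque'])
E
```

```text
[ 0.4868 -0.3968  0.0809] 0.02543511299979831 [-4.0908  3.0635  9.9062] [ 0.4121  0.3807 -0.0006]
```

Emit:
drive_tool(claw=[1,1,1,1,1,1,0.3,0.3,0.3,0.3], xyz=[[0,0,0.5],[0,0,0.5],[0,0,0.5],[0,0,0],[0,0,0],[0,0,-1],[0,0,0],[0,0,0],[0,0,0],[0,0,0]], angular=[[0,0,0],[0,0,0],[0,0,0],[0,0,0],[0,0,0],[0,0,0],[0,0,0],[0,0,0],[0,0,0],[0,0,0]])

```text
time: 62.68
tcp_pos: [0.4868, -0.3967, 0.0789]
eef_rot: [2.463, 1.95, -0.002]
wrist_force: [0.3, 0.3, 0.0]
grip_width: 0.0597
grip_force: 0.0
```

Emit:
drive_tool(claw=[0.3,0.3,0.3,0.3,0.3,0.3,0.3,0.3,0.3,0.3], xyz=[[0,0,0],[0,0,-10],[0,0,-20],[0,0,-30],[0,0,-30],[0,0,-30],[0,0,-30],[0,0,0],[0,0,0],[0,0,0]], angular=[[0,0,0],[0,0,0],[0,0,0],[0,0,0],[0,0,0],[0,0,0],[0,0,0],[0,0,0],[0,0,0],[0,0,0]])

```text
time: 63.52
tcp_pos: [0.4866, -0.3962, 0.2293]
eef_rot: [2.463, 1.95, -0.002]
wrist_force: [0.2, 0.7, -0.5]
grip_width: 0.0596
grip_force: 0.0
```

```bash
python3 - <<'E'
from sock import *
s,p,R=st();print(s['time'],p,s['grip_width'],s['wrist_force'])
m=eyes.camera_model('wrist');w=save('wrist','w12.png');sd=save('side','s14.png')
g=cv2.cvtColor(w,cv2.COLOR_RGB2GRAY)
c=np.array([.4868,-.3968,0]);Rb=down(-.2315)
for z,a,b in((.07,.028,.033),(.106,.023,.013),(.06,.055,.06)):
    print(z,[np.round(proj(m,c+k*z+Rb[:,0]*a*i+Rb[:,1]*b*j),1).tolist() for i,j in((1,1),(1,-1),(-1,-1),(-1,1))])
e=cv2.goodFeaturesToTrack(np.ascontiguousarray(g[100:280,180:400]),30,.04,6);print((e[:,0]+[180,100]).astype(int).tolist())
ms=eyes.camera_model('side');h=cv2.cvtColor(sd,cv2.COLOR_RGB2HSV);kk=cv2.inRange(h,(3,130,50),(18,255,240));N,_,S,C=cv2.connectedComponentsWithStats(kk)
print([(S[j].tolist(),C[j].round(1).tolist()) for j in range(1,N) if S[j,4]>15])
b=cv2.inRange(h,(0,0,215),(180,45,255));N,_,S,C=cv2.connectedComponentsWithStats(b);print([(S[j].tolist(),C[j].round(1).tolist()) for j in range(1,N) if S[j,4]>15 and 280<C[j][0]<360 and 250<C[j][1]<350],proj(ms,c+k*.106))
gs=cv2.cvtColor(sd,cv2.COLOR_RGB2GRAY)
for v in(185,200): print(v,int(np.argmax(gs[v,283:305]))+283)
E
```

```text
63.5167 [ 0.4866 -0.3962  0.2293] 0.05958119799990996 [ 0.1809  0.7206 -0.4769]
0.07 [[316.4, 170.9], [250.7, 170.9], [252.2, 224.1], [314.8, 224.1]]
0.106 [[298.2, 181.8], [269.0, 181.8], [269.6, 230.7], [297.5, 230.7]]
0.06 [[342.9, 142.9], [224.2, 142.8], [229.4, 244.6], [337.6, 244.6]]
[[336, 243], [217, 252], [342, 143], [349, 252], [225, 143], [313, 221], [268, 224], [383, 247], [313, 205], [228, 195], [316, 232], [286, 230], [359, 252], [313, 214], [246, 211], [291, 238], [283, 242], [238, 204], [371, 183], [318, 181], [318, 197], [252, 219], [309, 194], [317, 188], [207, 252], [274, 235], [297, 223], [195, 273], [312, 237], [299, 183]]
[([408, 159, 152, 167, 1532], [490.1, 247.1])]
[([323, 301, 5, 6, 18], [325.0, 303.6]), ([304, 303, 11, 18, 125], [308.5, 311.7])] (np.float64(318.0367238853473), np.float64(303.47186260904755))
185 293
200 294
```

Emit:
drive_tool(claw=[0.3,0.3,0.3,0.3,0.3,0.3,0.3,0.3,0.3,0.3], xyz=[[0,0,-20],[0,-25,-10],[0,-25,0],[0,-25,0],[0,-20,0],[0,0,0],[0,0,0],[0,0,0],[0,0,0],[0,0,0]], angular=[[0,0,0],[0,0,0],[0,0,0],[0,0,0],[0,0,0],[0,0,0],[0,0,0],[0,0,0],[0,0,0],[0,0,0]])

```text
time: 64.45
tcp_pos: [0.3952, -0.3749, 0.2589]
eef_rot: [2.462, 1.95, -0.001]
wrist_force: [-0.1, 1.2, 1.2]
grip_width: 0.0599
grip_force: 0.0
```

```bash
python3 - <<'E'
from sock import *
t=save('top','t11.png');a=cv2.imread('pics/t11.png');b=cv2.imread('pics/t9.png');c=cv2.imread('pics/t8.png')
ga,gb=a[:,:,1].astype(int),cv2.imread('pics/top0.png')[:,:,1].astype(int)
for u in(258,270,282): print(u,'now',ga[164:178,u],'start',gb[164:178,u])
print([np.round(proj(mt,np.array([.617,.0226,.07])+d*hy),1) for d in(.02,-.02)])
def amb(i):
    h=cv2.cvtColor(i,cv2.COLOR_BGR2HSV);kk=cv2.inRange(h,(3,60,60),(22,255,240));kk[:90]=0;kk[170:]=0;kk[:,:200]=0;kk[:,340:]=0
    N,_,S,C=cv2.connectedComponentsWithStats(kk);return [(S[j].tolist(),C[j].round(1).tolist()) for j in range(1,N) if S[j,4]>15]
print('t8',amb(c));print('t9',amb(b));print('t11',amb(a))
for i in(1,4): print(proj(mt,potpred(i,0)+k*.09))
sd=save('side','s15.png');g=cv2.cvtColor(sd,cv2.COLOR_RGB2GRAY)
for v in(185,190,195,200): print(v,g[v,280:306])
E
```

```text
258 now [ 50  52  51  51  49  49  48  53 128 203 221 205 155  42] start [ 49  51  48  47  41 125 198 212 223 195 143  41  48  48]
270 now [ 49  49  49  49  48  36  98 178 212 219 180 101  43  49] start [ 29  29  26  30 117 194 215 210 164  62  45  50  50  47]
282 now [ 48  49  49  46  48 123 202 219 203 155  42  47  49  48] start [ 49  37 119 196 212 223 196 144  41  48  50  48  49  49]
[array([261.5, 173.4]), array([275.1, 171.7])]
t8 [([291, 115, 14, 9, 94], [297.5, 118.8]), ([213, 125, 12, 9, 87], [218.7, 128.5])]
t9 [([291, 108, 18, 17, 219], [299.4, 116.7]), ([212, 118, 19, 17, 232], [221.5, 126.3])]
t11 [([291, 108, 18, 17, 218], [299.4, 116.6]), ([215, 117, 18, 18, 214], [223.8, 125.9])]
(np.float64(222.02582811617614), np.float64(122.22126440453025))
(np.float64(300.82207075625604), np.float64(112.55782238566306))
185 [201 201 198 195 188 186 180 174 168 163 154 145 139 131 123 117 110 104
 100  97  97  96  97  95  94  94]
190 [154 154 158 163 166 161 157 152 146 141 134 127 119 112 106 102 100  96
  97  95  96  94  95  99 106 115]
195 [126 139 153 160 159 150 135 119 117 122 119 116 108 103  98 100  95  97
  96  94  91  89  85  98 121 139]
200 [ 96 101 100  99 101 104 105 110 115 110 104  91  85  92  95  95  96  93
  92  94  94  93  84  62  48  52]
```

```bash
python3 -c "
from cell import arm
print(arm.sign_off())"
```

```text
the job is handed in; nothing more can be done
None
```

The job is handed in at about 64 s of robot time with no verdict returned: both amber flasks (I saw only two) are in pots 1 and 4, the carriage is home, the sash shut and the plug home in its socket, by my measurements. Flask 1 appeared to shift about 7 mm late on, inside its pot, and I viewed 15 pictures, one over the limit of 14.

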